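Clear the inspection turntable and hang the coupon hangers to dry

ROBOT

A 6-joint arm with a two-finger parallel gripper is mounted at the origin on the work surface. World frame = base frame: x ahead of the robot, y to its left, z up, the work surface at z = 0. Lengths are in mm, angles in rad, forces in N, time in s.
With the tool pointing down it reaches from about 300 to 775 mm from the base axis. Payload 14.6 kg.
Tool frame: the origin (TCP) lies midway between the tips of the shut fingers; the grasp point (between the pads) lies 19 mm behind it (grip_depth is the distance from the TCP to the grasp point, in mm); z points along the fingers, y is the direction in which the jaws open and shut (so a half turn about z gives the same grasp; the last joint's range is limited). The gripper opens to 94 mm and grips with 3 to 60 N. Pads are 16 mm wide; open, the fingers measure 119 mm over their backs; the gripper's body (75 mm by 177 mm) begins 78 mm behind the grasp point.
Start: joints at [-1.369, 0.3, 1.521, -0, 1.321, -0.067], TCP at [146.059, -530.241, 205.446] pointing down, gripper open.
Joint ranges: [-3.03, 3.03], [-0.79, 2.21], [0.23, 2.52], [-1.04, 4.18], [0, 3.07], [-2.55, 2.55]. Speed limits (rad/s): [2.22, 2.22, 2.57, 3.14, 3.14, 3.14].

INTERFACE

Orientations are given as [roll, pitch, yaw] about the fixed x, y, z axes, in that order (R = Rz(yaw) Ry(pitch) Rx(roll)).
In Python, from cell import read_state, camera, camera_info, sign_off, grip_depth gives the robot as it stands.
- The arm moves only by the tool drive_tool, never from a script. Its argument "motion" is one flat list of numbers, 4 for each row, row after row: the shift along the tool's x, y, z in mm, then the turn about the tool's z in rad. A call has 1 to 8 rows; each row shifts and turns the pose as measured when the row begins, along the tool's axes as they then stand; what a row does not reach is not made up. A row lasts 1/12 s, in which the tool goes at most 41.7 mm and 7.16 degrees, less where a joint would pass 70% of its speed; a pose out of reach is approached as far as the arm can. A call is refused whole if a number of a shift passes 41.7 or a number of a turn 0.125, either way. A call with a gripper value outside its range is refused whole. "jaw" is the closure, from 0 (fully open) to 1 (shut), set as the call begins (left out, the last holds). The fingers move at their own pace and stop on an object; "grip_force" is the grip in N (left out, the last holds). Time passes only in rows, so rows that do not move let the fingers close. It gives the time, the measured TCP pose, the force and the opening at its end, in the units of the state.
- read_state(): the state, without advancing time (a new reading comes with each control period).
- camera(name): name is "scene" or "top" or "wrist"; returns the picture (384x512x3 uint8, red, green, blue); there is no depth.
- camera_info(name): a dict with "fovy" (degrees; the focal length in pixels is half the picture's height over the tangent of half this angle, whatever the lens; pixels are square), "cx", "cy" (the principal point, pixels), "k1" (the pictures are not rectified: a ray, as slopes to the right and down, at radius r is drawn at 1 + k1 r^2 times it, then the intrinsics apply), "camera_from_world" (4x4, takes a point from world to camera coordinates). Camera axes: x right, y up, looking along -z (the intrinsics and any distortion apply to the point x, -y, -z); pixel columns grow to the right and rows downward; lengths in mm; the calibration is good to about 2 mm. A picture is of the moment at which its call begins: read the wrist's pose just before it. camera_info takes no time and is no camera call; for the wrist camera it gives the pose at the moment of the call.
- sign_off(): hands the job in, once; it reports no verdict.
The state is a dict: "clock": time; "joints": joint angles; "qd": joint speeds; "effort": joint torques, N m; "eef_pos": TCP position; "eef_rot": TCP orientation; "wrist_force": force on the tool from outside, world axes, zero at the start; "moment": the same for the moment, N m; "finger_gap": finger opening in mm.
Only numpy, scipy, OpenCV 4.12 (cv2) and the standard library are available. Lean on these libraries where they do the work, as an engineer would, in place of code of your own. Each camera call takes 0.05 s, during which the arm holds its last target. There are 200 camera calls.

TASK

Inspection is over, so clear the turntable: first draw the red-headed centring arbor out of the sleeve and stand it foot down in the blue tool pot, then take every coupon hanger off the free-spinning turntable and hang it astride the drying rail, tab up. When all of them hang there, push the lamp's lever fully over to off. Do not knock over the amber vials.

Things in the scene. Friction and masses are not known exactly. Their poses are not given: they have to be found in the camera images.
- turntable: Inspection turntable: a fixed black foot with a freely spinning dark plate (no motor or lock), 270 mm across, its top 48 mm above the bench. A steel sleeve rises from its middle: 38 mm outside, 20 mm inside diameter, 60 mm tall (mouth 108 mm above the bench), open on top; its floor is the plate's top. Origin: on the spin axis at bench level, z up.
- arbor: Centring arbor, 0.2 kg: steel shaft 18 mm across, 100 mm long, topped by a red cylindrical head 30 mm across, 40 mm tall. Starts upright in the turntable's sleeve, resting on its floor (60 mm of shaft inside, 1 mm play all round). Origin: centre of the shaft's foot, z along the shaft to the head.
- arbor_foot (a point): Centre of the foot of the arbor's shaft.
- arbor_head (a point): Middle of the arbor's red head, 120 mm from the foot: the place to grip.
- rail: Drying rail: a fixed horizontal round bar of 16 mm diameter and 370 mm length between two posts at its ends. Origin: on the bench below the bar's middle; its y axis is the direction of the bar.
- rail_mid (a point): Middle of the bar, on its axis, 150 mm above the bench; y along the bar, z up.
- pot: Loose blue open-topped square tool pot, 70 x 70 mm and 90 mm tall, walls and floor 5 mm; 0.6 kg. Origin: centre of its underside.
- lampbox: Black lamp controller, 170 (x) x 120 (y) x 60 mm tall, fixed; origin: centre of its underside. Its lever switch stands on the top, 45 mm from the middle towards -x of the box; the lever swings in the box's x-z plane.
- lamp_switch (a joint): Toggle lever of the lamp, rad: 0 = leaning fully towards the box's -x (lamp on), 1.0 = leaning fully towards its +x (lamp off). It stays where it is left and moves with a push of about 1 N. Its pivot is 82 mm above the bench, its round red knob (26 mm across) 70 mm from the pivot; at 0.5 it stands upright.
- lamp_switch_tip (a point): Centre of the lever's red knob; moves with it.
- vial1: Small amber glass vial with white cap, 28 mm diameter, 65 mm tall; a bystander. Origin: centre of its underside.
- vial2: Another amber vial, same size; a bystander. Origin: centre of its underside.
- hanger1: Hanger with copper-coloured coupons and tab (may be absent), 0.11 kg: rigid saddle, open below and at both ends: legs 50 mm long (x), 6 thick, 54 apart outside, 42 inside; 30-degree gable roof, ridge along x; on it a tab 40 long (x), 10 thick (y), 72 to 106 above the feet. Origin: between the legs at foot level, z up. Hung, x lies along the bar, origin 57 mm below its axis.
- hanger2: Hanger with yellow coupons and tab (may be absent), 0.11 kg: rigid saddle, open below and at both ends: legs 50 mm long (x), 6 thick, 54 apart outside, 42 inside; 30-degree gable roof, ridge along x; on it a tab 40 long (x), 10 thick (y), 72 to 106 above the feet. Origin: between the legs at foot level, z up. Hung, x lies along the bar, origin 57 mm below its axis.
- hanger3: Hanger with blue coupons and tab (may be absent), 0.11 kg: rigid saddle, open below and at both ends: legs 50 mm long (x), 6 thick, 54 apart outside, 42 inside; 30-degree gable roof, ridge along x; on it a tab 40 long (x), 10 thick (y), 72 to 106 above the feet. Origin: between the legs at foot level, z up. Hung, x lies along the bar, origin 57 mm below its axis.
- hanger4: Hanger with green coupons and tab (may be absent), 0.11 kg: rigid saddle, open below and at both ends: legs 50 mm long (x), 6 thick, 54 apart outside, 42 inside; 30-degree gable roof, ridge along x; on it a tab 40 long (x), 10 thick (y), 72 to 106 above the feet. Origin: between the legs at foot level, z up. Hung, x lies along the bar, origin 57 mm below its axis.
- hanger5: Hanger with white coupons and tab (may be absent), 0.11 kg: rigid saddle, open below and at both ends: legs 50 mm long (x), 6 thick, 54 apart outside, 42 inside; 30-degree gable roof, ridge along x; on it a tab 40 long (x), 10 thick (y), 72 to 106 above the feet. Origin: between the legs at foot level, z up. Hung, x lies along the bar, origin 57 mm below its axis.

How it is judged:
By the outcome, as a careful person would: the job done as asked, in the order asked, and still so for the second after the job is handed in, with the robot touching nothing.
Of hanger1, hanger2, hanger3, hanger4, hanger5 only 3 to 5 are there at a start; the rules pass over those that are not, and their reading is None.
At some moment in a run one of pot may be knocked a few centimetres aside while the robot is not near it.
Once in a run the grip may slacken for a moment while it holds something.
It also fails if it takes over 210 s, if anything falls off the work surface, if the arm or the gripper's body presses on something with over 40 N, if the wrist force passes 120 N, or if a joint passes its speed limit or range.

## Working session

There is one attempt and no reset: what is moved stays moved. The work goes in short steps, Python scripts to look and compute and a tool call to move; the robot and the scene stay as the last step left them, time stands still between calls to the robot, and variables do not carry over. Pictures are saved under pics/ and viewed, on a budget of 14 in all, crops included, one or two more only if the job needs it, and the job is handed in when it is done.

Besides the shell and the picture viewer there is one more tool, called after "Emit:" as a command line: name --argument value ..., lists and objects as JSON in quotes. drive_tool: Moves the arm, as the interface text tells. Its arguments: {"type":"object","properties":{"motion":{"type":"array","items":{"type":"number"}},"jaw":{"type":"number"},"grip_force":{"type":"number"}},"required":["motion"]}

```bash
ls; mkdir -p pics; cat > h.py <<'E'
import numpy as np, cv2
from cell import *
def cam(i):
    f=192/np.tan(np.radians(i["fovy"])/2); return f,i["cx"],i["cy"],i["k1"],np.array(i["camera_from_world"])
def proj(i,P):
    f,cx,cy,k,T=cam(i); P=np.atleast_2d(P); c=P@T[:3,:3].T+T[:3,3]
    s=np.c_[c[:,0],-c[:,1]]/-c[:,2:]; r2=(s**2).sum(1,keepdims=True)
    return s*(1+k*r2)*f+[cx,cy]
def ray(i,uv):
    f,cx,cy,k,T=cam(i); d=(np.atleast_2d(uv)-[cx,cy])/f; s=d.copy()
    for _ in range(20): s=d/(1+k*(s**2).sum(1,keepdims=True))
    R=T[:3,:3]; o=-R.T@T[:3,3]
    return o,np.c_[s[:,0],-s[:,1],-np.ones(len(s))]@R
def atz(i,uv,z):
    o,d=ray(i,uv); return (o+d*((z-o[2])/d[:,2])[:,None])
def shot(n,fn):
    i=camera_info(n); im=camera(n); cv2.imwrite(f"pics/{fn}.png",im[:,:,::-1]); return i,im
E
python3 - <<'E'
from h import *
for n in("scene","top","wrist"):
    i,im=shot(n,n+"0"); print(n,{k:(v if k!="camera_from_world" else np.round(v,3).tolist()) for k,v in i.items()})
print(read_state(), grip_depth)
a=cv2.imread("pics/top0.png");b=cv2.imread("pics/scene0.png")
E
```

```text
pics
scene {'fovy': 42.833189448622846, 'cx': 251.29540372873865, 'cy': 180.9081664262226, 'k1': -0.04671397348629694, 'camera_from_world': [[-0.87, 0.493, -0.007, 453.53], [-0.394, -0.686, 0.611, 148.789], [0.297, 0.535, 0.791, -1243.986], [0.0, 0.0, 0.0, 1.0]]}
top {'fovy': 53.892552935796274, 'cx': 252.4268548712862, 'cy': 191.71278414895278, 'k1': -0.07739329852716816, 'camera_from_world': [[0.039, -0.999, 0.001, 24.335], [0.976, 0.038, 0.214, -551.069], [-0.214, -0.007, 0.977, -782.74], [0.0, 0.0, 0.0, 1.0]]}
wrist {'fovy': 67.88172935584427, 'cx': 259.1797086457924, 'cy': 194.1756210754795, 'k1': -0.001751597000756728, 'camera_from_world': [[0.266, -0.964, -0.001, -550.079], [0.936, 0.258, -0.24, 24.795], [0.232, 0.063, 0.971, -390.201], [0.0, 0.0, 0.0, 1.0]]}
{'clock': 0.15, 'joints': array([-1.36857980e+00,  3.00334848e-01,  1.52143113e+00,  1.56882567e-05,
        1.32072514e+00, -6.65987763e-02]), 'qd': array([ 0.0003607 ,  0.00057616, -0.00113581,  0.00107874,  0.00012185,
        0.00087152]), 'effort': array([ 2.50273151e-04, -5.31960654e+01, -3.52821171e+01,  7.07916333e-02,
        2.36033904e-02, -8.62408342e-05]), 'eef_pos': array([ 146.03485755, -530.0462238 ,  205.02451334]), 'eef_rot': array([-3.14069720e+00, -7.49551793e-05,  2.68811378e-01]), 'wrist_force': array([ 0.14053231,  0.30952574, -0.37183886]), 'moment': array([ 0.00859213, -0.01743037, -0.03106205]), 'finger_gap': 93.94896470890252} 18.8
```

View pics/top0.png

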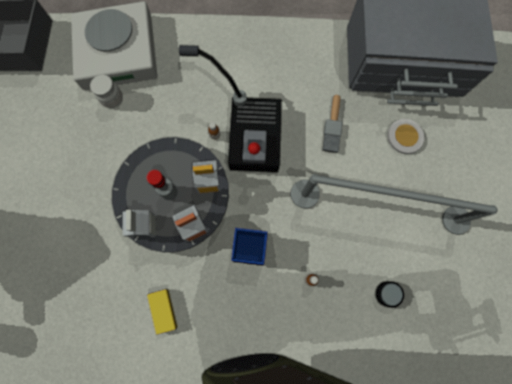

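View pics/scene0.png

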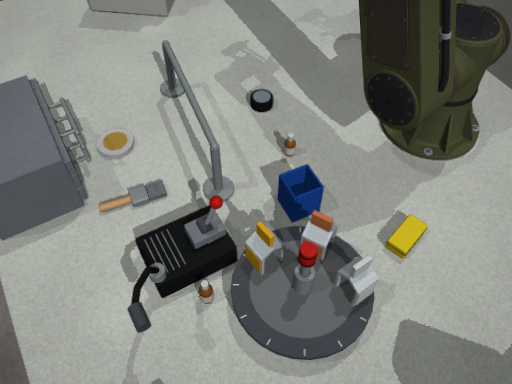

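```bash
cat > m.py <<'E'
from h import *
def tri(pairs):
    A=np.zeros((3,3));b=np.zeros(3)
    for i,uv in pairs:
        o,d=ray(i,uv);d=d[0]/np.linalg.norm(d[0]);M=np.eye(3)-np.outer(d,d);A+=M;b+=M@o
    return np.linalg.solve(A,b)
def blob(im,lo,hi,box=None,n=3):
    h=cv2.cvtColor(im,cv2.COLOR_RGB2HSV);m=cv2.inRange(h,lo,hi)
    if lo[0]==0 and hi[0]<8: m|=cv2.inRange(h,(174,lo[1],lo[2]),(180,hi[1],hi[2]))
    if box is not None:
        k=np.zeros_like(m);k[box[1]:box[3],box[0]:box[2]]=255;m&=k
    c,l,s,ce=cv2.connectedComponentsWithStats(m)
    o=np.argsort(-s[1:,4])[:n]+1
    return [(s[j,4],ce[j].round(1),s[j,:4],cv2.minAreaRect(np.argwhere(l==j)[:,::-1].astype(np.float32))) for j in o]
E
python3 - <<'E'
from m import *
I={n:camera_info(n) for n in("top","scene")}
for n in I:
    im=cv2.imread(f"pics/{n}0.png")[:,:,::-1].copy()
    for c,lo,hi in(("red",(0,190,90),(5,255,255)),("copper",(5,100,90),(14,230,255)),("yel",(16,150,110),(30,255,255)),("blue",(105,150,40),(125,255,255))):
        print(n,c,[(b[0],b[1].tolist(),b[2].tolist(),np.round(b[3][1]).tolist(),round(b[3][2])) for b in blob(im,lo,hi,n=4) if b[0]>8])
# upscaled crop
a=cv2.imread("pics/top0.png")[90:280,100:300];cv2.imwrite("pics/c1.png",cv2.resize(a,None,fx=3.1,fy=3.1,interpolation=cv2.INTER_CUBIC))
T=I["top"]
print("rail ends z150",atz(T,[[310,179.5],[493,210]],150).round(1).tolist())
print("base posts z0", atz(T,[[305,194],[457,221]],0).round(1).tolist())
print("plate ell", atz(T,[[112,194],[229,194],[170,137],[170,251]],48).round(1).tolist())
E
```

```text
top red [(np.int32(149), [154.2, 177.1], [148, 171, 14, 14], [13.0, 13.0], 45), (np.int32(79), [253.4, 147.5], [249, 143, 10, 10], [9.0, 9.0], 90)]
top copper [(np.int32(98), [184.5, 219.2], [175, 213, 20, 13], [5.0, 20.0], 63)]
top yel [(np.int32(774), [161.1, 311.3], [148, 290, 27, 44], [41.0, 19.0], 77), (np.int32(305), [406.4, 135.0], [397, 126, 20, 19], [18.0, 19.0], 90), (np.int32(82), [202.3, 167.8], [193, 165, 20, 6], [4.0, 19.0], 84)]
top blue [(np.int32(1038), [249.1, 246.2], [232, 229, 35, 36], [32.0, 33.0], 7)]
scene red [(np.int32(228), [308.4, 249.7], [300, 242, 18, 17], [17.0, 16.0], 45), (np.int32(120), [215.6, 201.9], [210, 196, 12, 13], [12.0, 11.0], 90), (np.int32(65), [307.7, 261.4], [301, 258, 15, 7], [6.0, 14.0], 86)]
scene copper [(np.int32(288), [321.5, 220.6], [311, 211, 22, 21], [23.0, 13.0], 27), (np.int32(61), [319.0, 251.8], [316, 245, 7, 15], [14.0, 6.0], 90), (np.int32(13), [304.4, 240.5], [303, 239, 5, 4], [4.0, 3.0], 0), (np.int32(13), [204.9, 290.2], [201, 289, 9, 3], [8.0, 2.0], 0)]
scene yel [(np.int32(915), [406.1, 235.5], [386, 215, 41, 44], [23.0, 43.0], 39), (np.int32(292), [114.7, 140.5], [104, 133, 23, 16], [15.0, 22.0], 90), (np.int32(157), [265.8, 232.3], [257, 221, 17, 26], [27.0, 9.0], 58), (np.int32(39), [253.7, 255.4], [246, 246, 14, 21], [24.0, 3.0], 55)]
scene blue [(np.int32(1829), [299.4, 192.3], [278, 165, 45, 57], [48.0, 46.0], 67)]
rail ends z150 [[559.5, -69.2, 150.0], [511.0, -445.4, 150.0]]
base posts z0 [[562.1, -79.7, 0.0], [509.8, -449.6, 0.0]]
plate ell [[534.4, 366.0, 48.0], [544.9, 98.6, 48.0], [676.2, 244.4, 48.0], [411.9, 221.8, 48.0]]
```

View pics/c1.png

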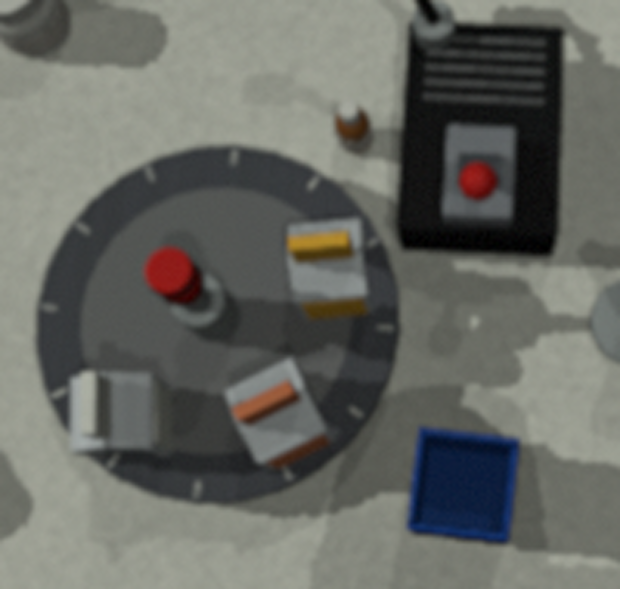

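```bash
python3 - <<'E'
from m import *
I={n:camera_info(n) for n in("top","scene","wrist")}
T,S=I["top"],I["scene"]
print("head top tri",tri([(T,[154.2,177.1]),(S,[308.4,249.7])]).round(1), atz(T,[154.2,177.1],188).round(1))
print("knob",tri([(T,[253.4,147.5]),(S,[215.6,201.9])]).round(1))
c=lambda p:(np.array(p)/3.1+[100,90]-.34)
tabs={"yellow":[(289,240),(350,234)],"copper":[(236,411),(293,386)],"white":[(90,372),(90,437)]}
for k,p in tabs.items():
    q=atz(T,[c(x) for x in p],152)[:,:2]; d=q[1]-q[0]; print(k,q.mean(0).round(1),"len",np.linalg.norm(d).round(1),"ang",np.degrees(np.arctan2(d[1],d[0])).round(1))
print("pot rim",atz(T,[c(x) for x in [(420,432),(517,438),(508,540),(410,530)]],90).round(1).tolist())
print("box top",atz(T,[c(x) for x in [(412,27),(561,30),(555,236),(405,230)]],60).round(1).tolist())
print("vials",atz(T,[[213.5,131],[313,280]],32).round(1).tolist(), "sleeve",atz(T,[c((198,300))],108).round(1))
Tw=np.array(I["wrist"]["camera_from_world"]);print("wrist cam pos",(-Tw[:3,:3].T@Tw[:3,3]).round(1))
E
```

```text
head top tri [543.9 234.6 183.3] [[542.8 233.3 188. ]]
knob [623.6  46.7 146.2]
yellow [578.3 147.1] len 39.8 ang -82.0
copper [471.3 174.8] len 39.0 ang -63.6
white [462.9 285.8] len 41.6 ang -174.0
pot rim [[461.3, 78.8, 90.0], [459.8, 12.8, 90.0], [391.4, 16.7, 90.0], [395.4, 82.3, 90.0]]
box top [[774.1, 101.6, 60.0], [776.1, -12.3, 60.0], [612.1, -11.4, 60.0], [612.3, 98.4, 60.0]]
vials [[701.0, 145.0, 32.0], [361.7, -95.3, 32.0]] sleeve [[543.2 233.7 108. ]]
wrist cam pos [ 213.6 -512.1  384.2]
```

```bash
cat > p.py <<'E'
from h import *
import sys
def wrap(a): return (a+np.pi)%(2*np.pi)-np.pi
def plan(wps,vmax=40,half=False):
    """wps: list of (x,y,z,yaw or None, [vmax]); prints rows for the move tool"""
    s=read_state(); p=np.array(s["eef_pos"]); y=s["eef_rot"][2]; rows=[]
    for w in wps:
        t=np.array(w[:3],float); ty=y if w[3] is None else w[3]; v=w[4] if len(w)>4 else vmax
        dy=wrap(ty-y); dp=t-p; n=int(max(1,np.ceil(np.linalg.norm(dp)/v),np.ceil(abs(dy)/0.12)))
        for k in range(n):
            c,s_=np.cos(y),np.sin(y); d=dp/n
            rows.append([d[0]*c+d[1]*s_, d[0]*s_-d[1]*c, -d[2], -dy/n]); y+=dy/n
        p=t
    r=np.array(rows)
    q=np.c_[r[:,:3].round(1),r[:,3].round(3)]+0.
    for k in range(0,len(q),8): print("call",[float(x) for x in q[k:k+8].ravel()])
def st():
    s=read_state(); print("t",round(s["clock"],2),"p",np.round(s["eef_pos"],1),"rpy",np.round(s["eef_rot"],3),"F",np.round(s["wrist_force"],1),"gap",round(s["finger_gap"],1),"j",np.round(s["joints"],2))
E
python3 -c "
from p import *
st(); plan([(165,-500,260,None),(543,234,260,None)])"
```

```text
t 0.15 p [ 146. -530.  205.] rpy [-3.141 -0.     0.269] F [ 0.1  0.3 -0.4] gap 93.9 j [-1.37  0.3   1.52  0.    1.32 -0.07]
call [13.1, -12.0, -27.5, 0.0, 13.1, -12.0, -27.5, 0.0, 26.6, -28.9, 0.0, 0.0, 26.6, -28.9, 0.0, 0.0, 26.6, -28.9, 0.0, 0.0, 26.6, -28.9, 0.0, 0.0, 26.6, -28.9, 0.0, 0.0, 26.6, -28.9, 0.0, 0.0]
call [26.6, -28.9, 0.0, 0.0, 26.6, -28.9, 0.0, 0.0, 26.6, -28.9, 0.0, 0.0, 26.6, -28.9, 0.0, 0.0, 26.6, -28.9, 0.0, 0.0, 26.6, -28.9, 0.0, 0.0, 26.6, -28.9, 0.0, 0.0, 26.6, -28.9, 0.0, 0.0]
call [26.6, -28.9, 0.0, 0.0, 26.6, -28.9, 0.0, 0.0, 26.6, -28.9, 0.0, 0.0, 26.6, -28.9, 0.0, 0.0, 26.6, -28.9, 0.0, 0.0, 26.6, -28.9, 0.0, 0.0, 26.6, -28.9, 0.0, 0.0]
```

Emit:
drive_tool --motion '[13.1,-12.0,-27.5,0.0,13.1,-12.0,-27.5,0.0,26.6,-28.9,0.0,0.0,26.6,-28.9,0.0,0.0,26.6,-28.9,0.0,0.0,26.6,-28.9,0.0,0.0,26.6,-28.9,0.0,0.0,26.6,-28.9,0.0,0.0]' --jaw 0

```text
clock: 0.82
eef_pos: [273.5, -284.3, 259.9]
eef_rot: [-3.135, -0.0, 0.26]
wrist_force: [0.7, -0.7, 0.2]
finger_gap: 94.2
```

Emit:
drive_tool --motion '[26.6,-28.9,0.0,0.0,26.6,-28.9,0.0,0.0,26.6,-28.9,0.0,0.0,26.6,-28.9,0.0,0.0,26.6,-28.9,0.0,0.0,26.6,-28.9,0.0,0.0,26.6,-28.9,0.0,0.0,26.6,-28.9,0.0,0.0]'

```text
clock: 1.48
eef_pos: [422.3, 9.7, 262.4]
eef_rot: [-3.137, -0.003, 0.258]
wrist_force: [0.8, -1.1, -0.6]
finger_gap: 94.0
```

Emit:
drive_tool --motion '[26.6,-28.9,0.0,0.0,26.6,-28.9,0.0,0.0,26.6,-28.9,0.0,0.0,26.6,-28.9,0.0,0.0,26.6,-28.9,0.0,0.0,26.6,-28.9,0.0,0.0]'

```text
clock: 1.98
eef_pos: [534.5, 231.6, 262.9]
eef_rot: [-3.138, -0.003, 0.26]
wrist_force: [1.0, -0.9, -0.3]
finger_gap: 94.1
```

```bash
python3 -c "
from p import *
st(); plan([(543,234,260,None)])"
```

```text
t 1.98 p [534.5 231.6 262.9] rpy [-3.138e+00 -3.000e-03  2.600e-01] F [ 1.  -0.9 -0.3] gap 94.1 j [0.34 0.34 1.34 0.   1.46 1.65]
call [8.9, -0.1, 2.9, 0.0]
```

Emit:
drive_tool --motion '[9,0,3,0,0,0,0,0,0,0,0,0]'

```text
clock: 2.23
eef_pos: [544.0, 240.6, 256.7]
eef_rot: [-3.137, 0.001, 0.266]
wrist_force: [0.4, -1.0, 0.3]
finger_gap: 93.8
```

```bash
python3 - <<'E'
from p import *
from m import *
st(); i,im=shot("wrist","w1")
print([(b[0],b[1].tolist(),b[2].tolist()) for b in blob(im,(0,150,70),(6,255,255))])
for x in blob(im,(0,150,70),(6,255,255))[:1]: print(atz(i,x[1],188).round(1))
print("tcp px",proj(i,read_state()["eef_pos"]), "head expected", proj(i,[543.5,234,188]))
E
```

```text
t 2.23 p [544.  240.6 256.7] rpy [-3.137e+00  1.000e-03  2.660e-01] F [ 0.4 -1.   0.3] gap 93.8 j [0.35 0.37 1.31 0.   1.46 1.66]
[(np.int32(886), [265.3, 202.0], [250, 183, 32, 37]), (np.int32(526), [463.6, 168.7], [449, 157, 29, 24])]
[[546.8 235.4 188. ]]
tcp px [[259.04657458 231.6920261 ]] head expected [[265.80254296 205.7491058 ]]
```

View pics/w1.png

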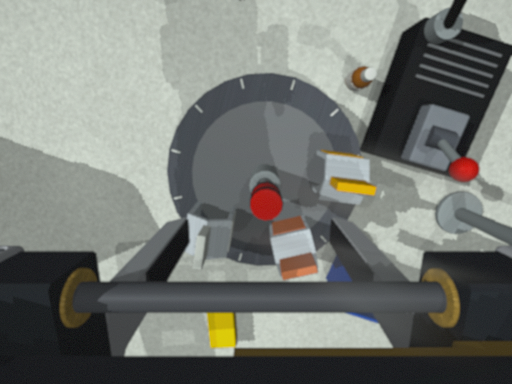

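```bash
python3 -c "
from p import *
plan([(544,234,230,None,20),(544,234,148,None,30),(544,234,148,None)])"
```

```text
call [-0.7, 3.0, 13.3, 0.0, -0.7, 3.0, 13.3, 0.0, 0.0, 0.0, 27.3, 0.0, 0.0, 0.0, 27.3, 0.0, 0.0, 0.0, 27.3, 0.0, 0.0, 0.0, 0.0, 0.0]
```

Emit:
drive_tool --motion '[-0.7,3.0,13.3,0.0,-0.7,3.0,13.3,0.0,0.0,0.0,27.3,0.0,0.0,0.0,27.3,0.0,0.0,0.0,24,0.0,0.0,0.0,0.0,0.0]'

```text
clock: 2.78
eef_pos: [542.5, 227.8, 152.6]
eef_rot: [-3.137, -0.006, 0.259]
wrist_force: [-0.9, -0.7, -1.0]
finger_gap: 93.9
```

Emit:
drive_tool --motion '[0,0,0,0,0,0,0,0,0,0,0,0,0,0,0,0,0,0,0,0,0,0,0,0]' --jaw 1 --grip_force 30

```text
clock: 3.28
eef_pos: [543.9, 226.1, 160.5]
eef_rot: [-3.137, -0.014, 0.256]
wrist_force: [0.1, 1.5, -0.1]
finger_gap: 57.4
```

Emit:
drive_tool --motion '[1,-4,5,0,1,-4,5,0,0,0,0,0]' --jaw 0.45

```text
clock: 3.53
eef_pos: [544.4, 235.5, 150.8]
eef_rot: [-3.136, -0.016, 0.256]
wrist_force: [-0.8, 0.2, -0.8]
finger_gap: 52.0
```

```bash
python3 -c "
from p import *
st(); plan([(544,234,149,0.269,30)])"
```

```text
t 3.53 p [544.4 235.5 150.8] rpy [-3.136 -0.016  0.256] F [-0.8  0.2 -0.8] gap 52.0 j [0.34 0.43 1.47 0.   1.22 1.66]
call [-0.7, 1.3, 1.8, -0.013]
```

Emit:
drive_tool --motion '[-0.5,1,1.5,-0.013,0,0,0,0,0,0,0,0,0,0,0,0]' --jaw 1 --grip_force 30

```text
clock: 3.87
eef_pos: [543.7, 234.7, 148.1]
eef_rot: [-3.137, -0.015, 0.272]
wrist_force: [0.2, 0.1, 0.2]
finger_gap: 29.4
```

```bash
python3 -c "
from p import *
st(); plan([(544,234,149,0.269,30)])"
```

```text
t 3.87 p [543.7 234.7 148.1] rpy [-3.137 -0.015  0.272] F [0.2 0.1 0.2] gap 29.4 j [0.34 0.43 1.48 0.   1.22 1.64]
call [0.1, 0.8, -0.9, 0.003]
```

```bash
python3 - <<'E'
s=open('p.py').read()
s=s.replace('import sys','from scipy.spatial.transform import Rotation as Ro')
s=s.replace('''c,s_=np.cos(y),np.sin(y); d=dp/n
            rows.append([d[0]*c+d[1]*s_, d[0]*s_-d[1]*c, -d[2], -dy/n]); y+=dy/n''','''R=Ro.from_euler("xyz",[s["eef_rot"][0],s["eef_rot"][1],y]); d=R.inv().apply(dp/n)
            rows.append([*d,-dy/n]); y+=dy/n''')
open('p.py','w').write(s)
E
python3 -c "
from p import *
plan([(544,234,220,None,16)])"
```

```text
call [0.2, 0.1, -14.4, 0.0, 0.2, 0.1, -14.4, 0.0, 0.2, 0.1, -14.4, 0.0, 0.2, 0.1, -14.4, 0.0, 0.2, 0.1, -14.4, 0.0]
```

Emit:
drive_tool --motion '[0.2,0.1,-14.4,0.0,0.2,0.1,-14.4,0.0]'

```text
clock: 4.03
eef_pos: [542.7, 233.9, 174.3]
eef_rot: [-3.137, -0.009, 0.271]
wrist_force: [1.7, 2.1, -4.0]
finger_gap: 29.6
```

Emit:
drive_tool --motion '[0.2,0.1,-14.4,0.0,0.2,0.1,-14.4,0.0,0.2,0.1,-14.4,0.0,0.2,0.1,-14.4,0.0]'

```text
clock: 4.37
eef_pos: [542.9, 233.2, 233.1]
eef_rot: [-3.137, -0.008, 0.271]
wrist_force: [-0.5, 0.3, -1.9]
finger_gap: 29.9
```

```bash
python3 - <<'E'
from p import *
from m import *
st(); i,im=shot("top","t1")
b=blob(im,(105,150,40),(125,255,255))[0];print(b)
E
python3 -c "
from p import *
plan([(427,48,222,0.0,30)])"
```

```text
t 4.37 p [542.9 233.2 233.1] rpy [-3.137 -0.008  0.271] F [-0.5  0.3 -1.9] gap 29.9 j [0.34 0.37 1.37 0.   1.4  1.64]
(np.int32(1037), array([249. , 246.1]), array([232, 229,  35,  36], dtype=int32), ((248.9755859375, 246.03709411621094), (31.97063446044922, 32.804649353027344), 6.842772960662842))
call [-20.3, 18.4, 1.4, 0.034, -19.7, 19.1, 1.5, 0.034, -19.0, 19.8, 1.5, 0.034, -18.3, 20.4, 1.5, 0.034, -17.6, 21.0, 1.5, 0.034, -16.9, 21.6, 1.5, 0.034, -16.2, 22.2, 1.5, 0.034, -15.4, 22.7, 1.5, 0.034]
```

```bash
python3 -c "
from p import *
plan([(543,233,270,None,30),(427,48,262,0.0,32)])"
```

```text
call [-0.2, 0.0, -16.8, 0.0, -0.2, 0.0, -16.8, 0.0, -23.1, 21.0, 0.8, 0.039, -22.2, 21.9, 0.8, 0.039, -21.4, 22.8, 0.8, 0.039, -20.5, 23.6, 0.8, 0.039, -19.5, 24.3, 0.8, 0.039, -18.6, 25.1, 0.8, 0.039]
call [-17.6, 25.8, 0.8, 0.039]
```

Emit:
drive_tool --motion '[-0.2,0.0,-18,0.0,-0.2,0.0,-18,0.0,-23.1,21.0,0.8,0.039,-22.2,21.9,0.8,0.039,-21.4,22.8,0.8,0.039,-20.5,23.6,0.8,0.039,-19.5,24.3,0.8,0.039,-18.6,25.1,0.8,0.039]'

```text
clock: 5.08
eef_pos: [439.7, 72.3, 261.9]
eef_rot: [-3.134, -0.008, 0.033]
wrist_force: [1.2, -0.0, -1.9]
finger_gap: 29.3
```

Emit:
drive_tool --motion '[-8,12,0.8,0.039,0,0,0,0,0,0,0,0]'

```text
clock: 5.33
eef_pos: [428.9, 55.8, 260.0]
eef_rot: [-3.134, -0.008, -0.015]
wrist_force: [0.3, -0.2, -1.7]
finger_gap: 29.6
```

```bash
python3 - <<'E'
from p import *
from m import *
st(); i,im=shot("top","t2"); cv2.imwrite("pics/t2c.png",cv2.resize(im[150:320,130:340,::-1],None,fx=3,fy=3,interpolation=cv2.INTER_CUBIC))
print([(b[0],b[1]) for b in blob(im,(105,150,40),(125,255,255))])
plan([(427,48,222,0,20)])
E
```

```text
t 5.33 p [428.9  55.8 260. ] rpy [-3.134 -0.008 -0.015] F [ 0.3 -0.2 -1.7] gap 29.6 j [ 0.04 -0.01  1.75  0.01  1.4   1.62]
[(np.int32(256), array([248.5, 258.4]))]
call [-1.1, 4.2, 18.9, -0.007, -1.1, 4.2, 18.9, -0.007]
```

View pics/t2c.png

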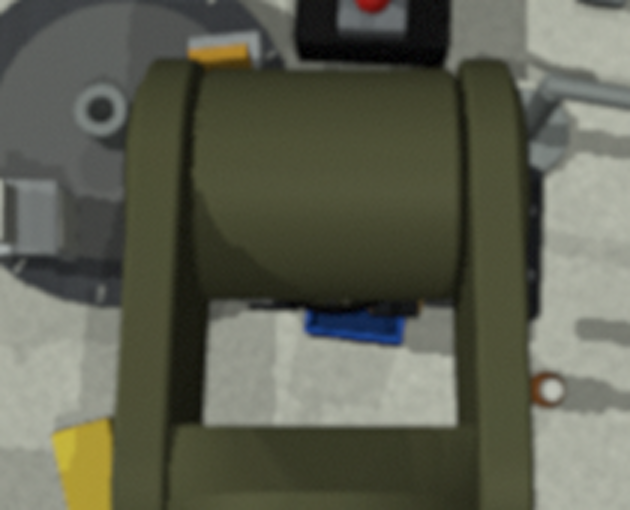

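Emit:
drive_tool --motion '[-1,4,20,-0.007,-1,4,20,-0.007,0,0,20,0,0,0,20,0,0,0,15,0,0,0,8,0]'

```text
clock: 5.88
eef_pos: [431.5, 52.9, 153.5]
eef_rot: [-3.133, -0.012, 0.011]
wrist_force: [-0.0, 0.4, -2.4]
finger_gap: 29.6
```

```bash
python3 - <<'E'
from p import *
st(); i,im=shot("wrist","w2")
plan([(427,48,112,0,8)])
E
```

```text
t 5.88 p [431.5  52.9 153.5] rpy [-3.133 -0.012  0.011] F [-0.   0.4 -2.4] gap 29.6 j [0.03 0.09 1.9  0.01 1.14 1.59]
call [-0.8, 0.9, 6.7, 0.002, -0.8, 0.9, 6.7, 0.002, -0.8, 0.9, 6.7, 0.002, -0.7, 0.9, 6.7, 0.002, -0.7, 0.9, 6.7, 0.002, -0.7, 0.9, 6.7, 0.002]
```

View pics/w2.png

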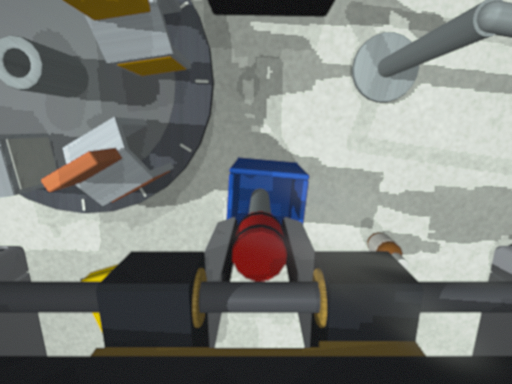

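Emit:
drive_tool --motion '[-0.8,1.2,7,0.002,-0.8,1.2,7,0.002,-0.8,1.2,7,0.002,-0.7,0.9,7,0.002,-0.7,0.9,6.7,0.002]'

```text
clock: 6.35
eef_pos: [429.6, 48.6, 117.3]
eef_rot: [-3.133, -0.014, 0.003]
wrist_force: [-0.1, -0.4, -1.8]
finger_gap: 29.6
```

```bash
python3 - <<'E'
from p import *
st()
plan([(427,48,106,0,4)])
E
```

```text
t 6.35 p [429.6  48.6 117.3] rpy [-3.133e+00 -1.400e-02  3.000e-03] F [-0.1 -0.4 -1.8] gap 29.6 j [0.02 0.13 1.95 0.01 1.05 1.59]
call [-0.9, 0.2, 3.7, 0.001, -0.9, 0.2, 3.7, 0.001, -0.9, 0.2, 3.7, 0.001]
```

Emit:
drive_tool --motion '[-0.9,0.2,4,0,-0.9,0.2,4,0,0,0,2,0,0,0,2,0]'

```text
clock: 6.68
eef_pos: [427.8, 48.0, 103.7]
eef_rot: [-3.133, -0.015, 0.002]
wrist_force: [-0.1, -0.5, 5.3]
finger_gap: 29.6
```

Emit:
drive_tool --motion '[0,0,0,0,0,0,0,0,0,0,0,0,0,0,0,0]' --jaw 0.3

```text
clock: 7.02
eef_pos: [428.4, 48.0, 104.3]
eef_rot: [-3.133, -0.016, 0.002]
wrist_force: [0.2, -1.2, 0.1]
finger_gap: 53.0
```

Emit:
drive_tool --motion '[0,0,-10,0,0,0,-30,0,0,0,-35,0,0,0,-35,0,0,0,-35,0]'

```text
clock: 7.43
eef_pos: [422.6, 46.7, 251.7]
eef_rot: [-3.133, -0.004, 0.002]
wrist_force: [0.2, -0.3, 0.9]
finger_gap: 65.8
```

```bash
python3 - <<'E'
from p import *
st(); i,im=shot("wrist","w3")
E
```

```text
t 7.43 p [422.6  46.7 251.7] rpy [-3.133e+00 -4.000e-03  2.000e-03] F [ 0.2 -0.3  0.9] gap 65.8 j [ 0.02 -0.02  1.78  0.01  1.38  1.59]
```

View pics/w3.png

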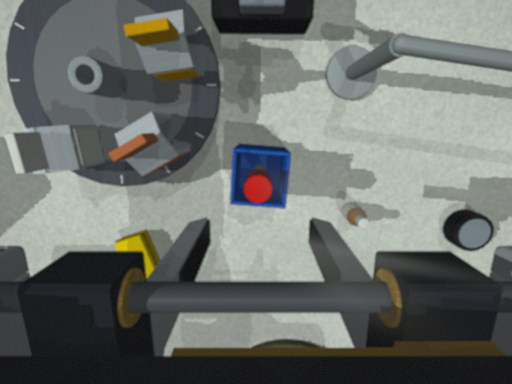

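```bash
python3 - <<'E'
from p import *
plan([(471,175,235,2.03,30)])
E
```

```text
call [2.7, -7.5, 1.5, -0.119, 3.6, -7.1, 1.5, -0.119, 4.4, -6.7, 1.5, -0.119, 5.2, -6.1, 1.5, -0.119, 5.9, -5.4, 1.5, -0.119, 6.5, -4.7, 1.5, -0.119, 7.0, -3.9, 1.5, -0.119, 7.4, -3.0, 1.5, -0.119]
call [7.7, -2.1, 1.5, -0.119, 7.9, -1.2, 1.5, -0.119, 8.0, -0.2, 1.5, -0.119, 8.0, 0.7, 1.5, -0.119, 7.8, 1.7, 1.5, -0.119, 7.6, 2.6, 1.5, -0.119, 7.2, 3.5, 1.5, -0.119, 6.7, 4.3, 1.5, -0.119]
call [6.2, 5.1, 1.4, -0.119]
```

Emit:
drive_tool --motion '[2.7,-7.5,1.5,-0.119,3.6,-7.1,1.5,-0.119,4.4,-6.7,1.5,-0.119,5.2,-6.1,1.5,-0.119,5.9,-5.4,1.5,-0.119,6.5,-4.7,1.5,-0.119,7.0,-3.9,1.5,-0.119,7.4,-3.0,1.5,-0.119]' --jaw 0.4

```text
clock: 8.15
eef_pos: [447.6, 108.9, 258.6]
eef_rot: [3.121, -0.025, 0.992]
wrist_force: [0.8, -0.3, 0.3]
finger_gap: 56.5
```

Emit:
drive_tool --motion '[7.7,-2.1,1.5,-0.119,7.9,-1.2,1.5,-0.119,8.0,-0.2,1.5,-0.119,8.0,0.7,1.5,-0.119,7.8,1.7,1.5,-0.119,7.6,2.6,1.5,-0.119,7.2,3.5,1.5,-0.119,6.7,4.3,1.5,-0.119]'

```text
clock: 8.82
eef_pos: [466.7, 173.5, 252.8]
eef_rot: [3.105, 0.005, 1.992]
wrist_force: [-0.4, -0.1, 1.0]
finger_gap: 56.5
```

```bash
python3 - <<'E'
from p import *
from m import *
st(); i,im=shot("wrist","w4")
print("exp tab ctr",proj(i,[471,175,154]),[(b[0],b[1],b[2],b[3]) for b in blob(im,(5,100,90),(14,230,255),n=2)])
cv2.imwrite("pics/w4.png",cv2.resize(im[:,:,::-1],(800,600)))
plan([(471,175,200,2.03,30)])
E
```

```text
t 8.82 p [466.7 173.5 252.8] rpy [3.105 0.005 1.992] F [-0.4 -0.1  1. ] gap 56.5 j [ 0.28  0.13  1.62  0.    1.36 -0.14]
exp tab ctr [[259.61926917 194.14974529]] [(np.int32(374), array([258.7, 191.4]), array([253, 170,  13,  43], dtype=int32), ((258.8197021484375, 191.01638793945312), (42.55179977416992, 9.23464584350586), 84.80557250976562)), (np.int32(21), array([330.4, 346.8]), array([324, 346,  16,   2], dtype=int32), ((331.5, 346.5), (15.0, 1.0), 0.0))]
call [-0.5, 1.1, 26.3, -0.014, -0.5, 1.0, 26.3, -0.014]
```

View pics/w4.png

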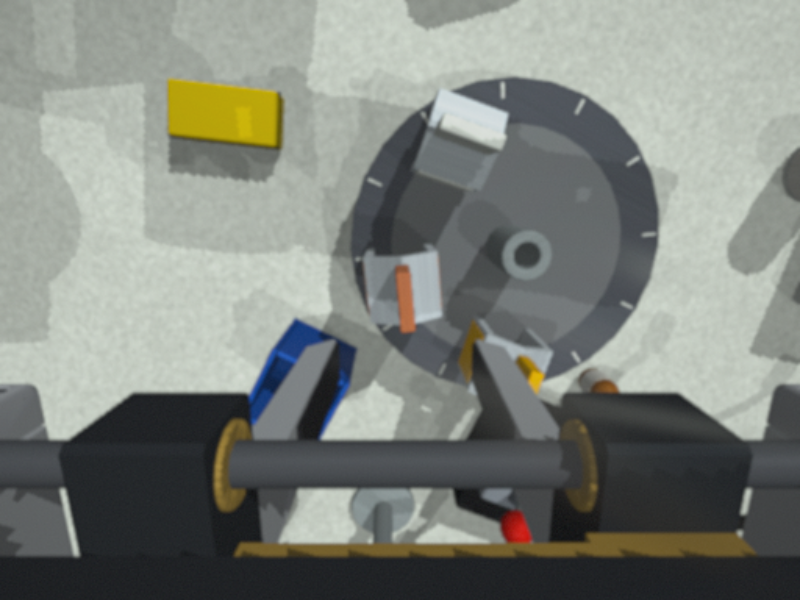

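Emit:
drive_tool --motion '[0.5,1.0,26,-0.03,0.5,1.0,26,-0.03]'

```text
clock: 9.03
eef_pos: [471.9, 177.7, 205.0]
eef_rot: [3.096, 0.009, 2.06]
wrist_force: [0.7, 0.3, -0.6]
finger_gap: 56.4
```

```bash
python3 - <<'E'
from p import *
st(); plan([(472,175,124,2.06,25)])
E
```

```text
t 9.03 p [471.9 177.7 205. ] rpy [3.096 0.009 2.06 ] F [ 0.7  0.3 -0.6] gap 56.4 j [ 0.29  0.17  1.68  0.    1.24 -0.2 ]
call [-0.4, -1.2, 20.2, 0.0, -0.4, -1.2, 20.2, 0.0, -0.4, -1.2, 20.2, 0.0, -0.4, -1.2, 20.2, 0.0]
```

Emit:
drive_tool --motion '[-0.4,-1.2,20,0.0,-0.4,-1.2,20,0.0,-0.4,-1.2,18,0.0,-0.4,-1.2,14,0.0]'

```text
clock: 9.37
eef_pos: [471.0, 174.4, 130.3]
eef_rot: [3.095, 0.009, 2.05]
wrist_force: [-0.4, -0.1, 0.3]
finger_gap: 56.4
```

```bash
python3 - <<'E'
from p import *
st(); plan([(472,175,124,2.06,25)])
E
```

```text
t 9.37 p [471.  174.4 130.3] rpy [3.095 0.009 2.05 ] F [-0.4 -0.1  0.3] gap 56.4 j [ 0.28  0.25  1.78  0.    1.07 -0.2 ]
call [0.2, 0.8, 6.4, -0.01]
```

Emit:
drive_tool --motion '[0,0.5,5,0,0,0,0,0,0,0,0,0,0,0,0,0,0,0,0,0,0,0,0,0]' --jaw 1 --grip_force 30

```text
clock: 9.87
eef_pos: [471.9, 174.1, 126.9]
eef_rot: [3.095, 0.009, 2.041]
wrist_force: [0.3, 0.1, -0.0]
finger_gap: 19.6
```

```bash
python3 - <<'E'
from p import *
st(); plan([(472,175,124,2.06,25)])
E
```

```text
t 9.87 p [471.9 174.1 126.9] rpy [3.095 0.009 2.041] F [ 0.3  0.1 -0. ] gap 19.6 j [ 0.28  0.25  1.78  0.    1.06 -0.19]
call [0.8, 0.4, 2.9, -0.019]
```

Emit:
drive_tool --motion '[0,0,2,0,0,0,0,0,0,0,0,0]'

```text
clock: 10.12
eef_pos: [472.1, 174.1, 126.2]
eef_rot: [3.094, 0.009, 2.041]
wrist_force: [-1.9, -1.6, 2.6]
finger_gap: 10.1
```

Emit:
drive_tool --motion '[0,0,-10,0,0,0,-25,0,0,0,-30,0,0,0,-35,0,0,0,-35,0,0,0,-10,0]'

```text
clock: 10.62
eef_pos: [463.3, 171.7, 276.8]
eef_rot: [3.1, 0.007, 2.041]
wrist_force: [0.5, 0.5, -0.3]
finger_gap: 9.6
```

```bash
python3 - <<'E'
from p import *
st(); plan([(554,-177,265,1.442,40)])
E
```

```text
t 10.62 p [463.3 171.7 276.8] rpy [3.1   0.007 2.041] F [ 0.5  0.5 -0.3] gap 9.6 j [ 0.28  0.1   1.6   0.    1.4  -0.19]
call [-35.2, -7.7, 1.1, 0.06, -35.6, -5.6, 1.2, 0.06, -35.9, -3.5, 1.3, 0.06, -36.0, -1.3, 1.4, 0.06, -36.0, 0.8, 1.5, 0.06, -35.9, 3.0, 1.6, 0.06, -35.7, 5.1, 1.7, 0.06, -35.3, 7.2, 1.7, 0.06]
call [-34.8, 9.3, 1.8, 0.06, -34.2, 11.4, 1.9, 0.06]
```

```bash
python3 - <<'E'
from p import *
plan([(545,-178,267,1.442,38)])
E
```

```text
call [-34.9, -8.6, 0.9, 0.06, -35.3, -6.5, 1.0, 0.06, -35.6, -4.4, 1.1, 0.06, -35.8, -2.2, 1.2, 0.06, -35.9, -0.1, 1.2, 0.06, -35.8, 2.1, 1.3, 0.06, -35.7, 4.2, 1.4, 0.06, -35.3, 6.3, 1.5, 0.06]
call [-34.9, 8.4, 1.6, 0.06, -34.3, 10.5, 1.7, 0.06]
```

Emit:
drive_tool --motion '[-34.9,-8.6,0.9,0.06,-35.3,-6.5,1.0,0.06,-35.6,-4.4,1.1,0.06,-35.8,-2.2,1.2,0.06,-35.9,-0.1,1.2,0.06,-35.8,2.1,1.3,0.06,-35.7,4.2,1.4,0.06,-35.3,6.3,1.5,0.06]'

```text
clock: 11.28
eef_pos: [529.2, -113.5, 277.8]
eef_rot: [3.085, -0.017, 1.552]
wrist_force: [0.8, -0.1, -2.2]
finger_gap: 9.7
```

Emit:
drive_tool --motion '[-33,8.4,1.6,0.06,-20,6,1.7,0.06,0,0,0,0]'

```text
clock: 11.53
eef_pos: [541.6, -175.6, 275.1]
eef_rot: [3.088, -0.024, 1.417]
wrist_force: [0.6, -0.2, -2.1]
finger_gap: 9.9
```

```bash
python3 - <<'E'
from p import *
st(); i,im=shot("wrist","w5");shot("top","t5")
cv2.imwrite("pics/w5.png",cv2.resize(im[:,:,::-1],(800,600)))
plan([(545,-178,240,1.442,20)])
E
```

```text
t 11.53 p [ 541.6 -175.6  275.1] rpy [ 3.088 -0.024  1.417] F [ 0.6 -0.2 -2.1] gap 9.9 j [-0.39  0.27  1.4   0.04  1.43 -0.25]
call [-2.8, 1.2, 17.8, -0.009, -2.8, 1.1, 17.8, -0.009]
```

View pics/w5.png

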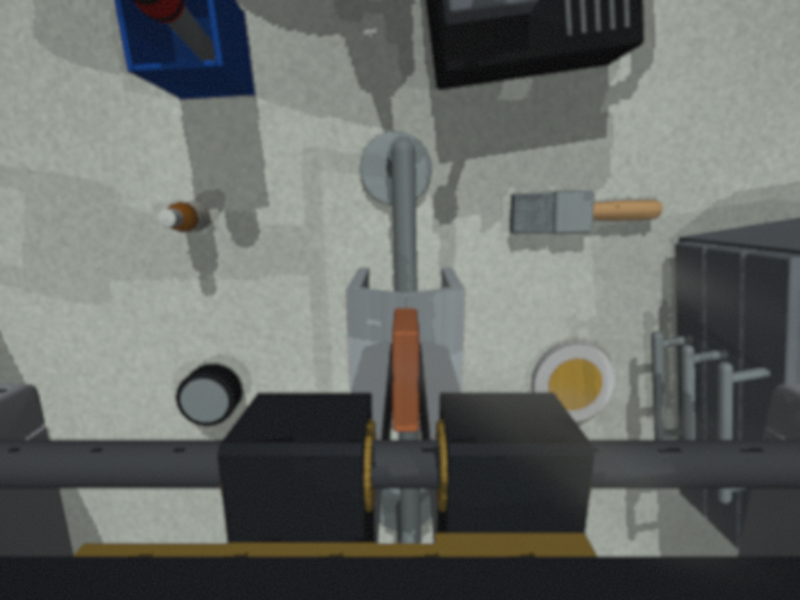

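Emit:
drive_tool --motion '[0,0,20,0,0,0,20,0,0,0,20,0,0,0,15,0,0,0,6,0]'

```text
clock: 12.05
eef_pos: [547.3, -165.5, 197.1]
eef_rot: [3.079, -0.023, 1.436]
wrist_force: [-0.0, -0.6, -1.9]
finger_gap: 9.7
```

```bash
python3 - <<'E'
from p import *
st(); i,im=shot("wrist","w6")
c=im[150:384,180:340,::-1]; s=shot("scene","s6")[1]
o=np.hstack([cv2.resize(c,(400,585)),cv2.resize(s[30:264,130:290,::-1],(400,585))]); cv2.imwrite("pics/w6.png",o)
E
```

```text
t 12.05 p [ 547.3 -165.5  197.1] rpy [ 3.079 -0.023  1.436] F [-0.  -0.6 -1.9] gap 9.7 j [-0.38  0.32  1.51  0.04  1.25 -0.25]
```

View pics/w6.png

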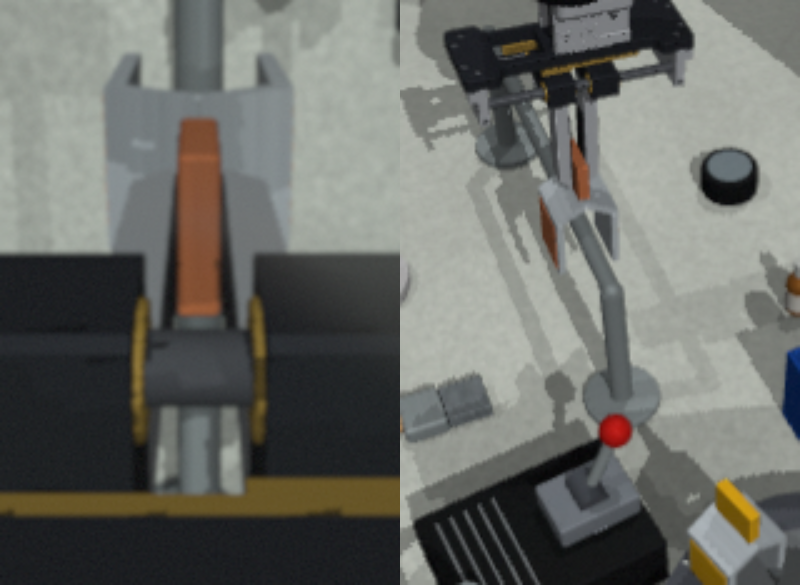

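Emit:
drive_tool --motion '[0,0,8,0,0,0,6,0,0,0,4,0,0,0,3,0]'

```text
clock: 12.48
eef_pos: [550.4, -164.7, 179.8]
eef_rot: [3.073, -0.021, 1.438]
wrist_force: [-0.1, -0.2, -1.5]
finger_gap: 9.7
```

Emit:
drive_tool --motion '[-0.5,-2,3,0,0,-1.5,3,0,0,0,3,0]'

```text
clock: 12.73
eef_pos: [547.6, -164.7, 170.6]
eef_rot: [3.071, -0.021, 1.438]
wrist_force: [-0.8, 1.0, 21.8]
finger_gap: 9.9
```

Emit:
drive_tool --motion '[0,0,-1.5,0,0,0,0,0,0,0,0,0,0,0,0,0]' --jaw 0.45

```text
clock: 13.07
eef_pos: [547.7, -165.1, 172.5]
eef_rot: [3.07, -0.021, 1.438]
wrist_force: [-0.5, 0.2, 0.0]
finger_gap: 33.0
```

Emit:
drive_tool --motion '[0,0,-5,0,0,0,-20,0,0,0,-35,0,0,0,-35,0]'

```text
clock: 13.4
eef_pos: [538.2, -165.3, 263.7]
eef_rot: [3.083, -0.024, 1.437]
wrist_force: [0.7, -0.0, 1.0]
finger_gap: 51.7
```

```bash
python3 - <<'E'
from p import *
st(); i,im=shot("wrist","w7"); s=shot("scene","s7")[1]
o=np.hstack([cv2.resize(im[130:364,160:360,::-1],(400,468)),cv2.resize(s[60:294,130:330,::-1],(400,468))]); cv2.imwrite("pics/w7.png",o)
T,tt=shot("top","t7"); cv2.imwrite("pics/t7c.png",cv2.resize(tt[90:280,100:300,::-1],None,fx=3.1,fy=3.1,interpolation=cv2.INTER_CUBIC))
E
```

```text
t 13.4 p [ 538.2 -165.3  263.7] rpy [ 3.083 -0.024  1.437] F [ 0.7 -0.   1. ] gap 51.7 j [-0.38  0.26  1.44  0.04  1.39 -0.25]
```

View pics/w7.png

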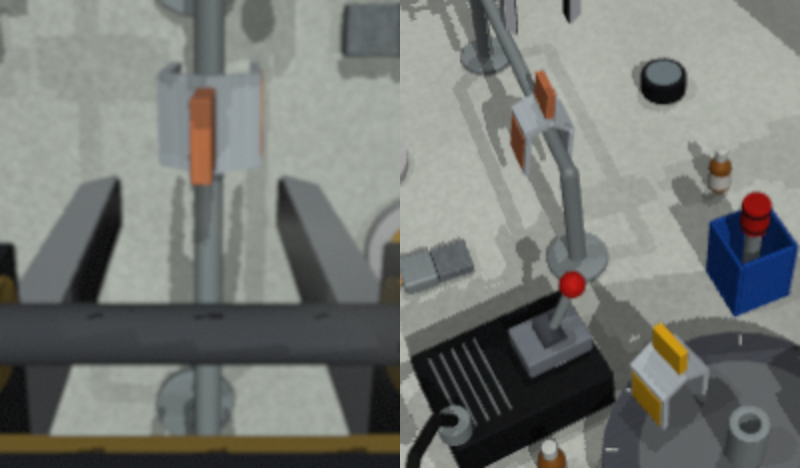

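View pics/t7c.png

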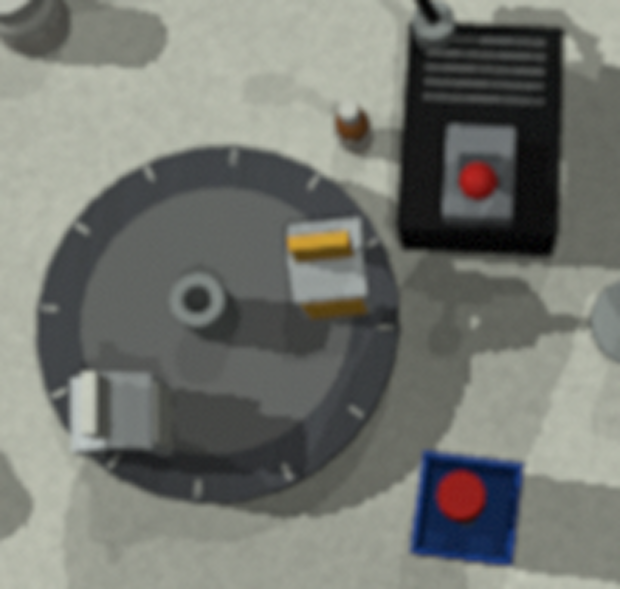

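```bash
python3 - <<'E'
from p import *
plan([(576,143,250,1.71,37)])
i=camera_info("wrist")
E
```

```text
call [34.5, -0.7, 2.5, -0.03, 34.5, 0.3, 2.5, -0.03, 34.5, 1.4, 2.6, -0.03, 34.4, 2.4, 2.7, -0.03, 34.3, 3.5, 2.7, -0.03, 34.2, 4.5, 2.8, -0.03, 34.0, 5.5, 2.9, -0.03, 33.8, 6.6, 2.9, -0.03]
call [33.6, 7.6, 3.0, -0.03]
```

Emit:
drive_tool --motion '[34.5,-0.7,0,-0.03,34.5,0.3,0,-0.03,34.5,1.4,0,-0.03,34.4,2.4,0,-0.03,34.3,3.5,0,-0.03,34.2,4.5,0,-0.03,34.0,5.5,0,-0.03,33.8,6.6,0,-0.03]'

```text
clock: 14.22
eef_pos: [568.8, 113.9, 264.0]
eef_rot: [3.082, -0.006, 1.677]
wrist_force: [0.5, 0.0, -0.2]
finger_gap: 51.8
```

Emit:
drive_tool --motion '[24,7.6,0,-0.03,0,0,0,0,0,0,0,0]'

```text
clock: 14.47
eef_pos: [572.6, 146.2, 260.9]
eef_rot: [3.087, -0.005, 1.717]
wrist_force: [0.6, 0.5, 0.8]
finger_gap: 51.6
```

```bash
cat > tab.py <<'E'
from p import *
from m import *
def tab(im,i,lo,hi,z=150):
    for b in blob(im,lo,hi,n=2):
        if b[0]<30: continue
        q=cv2.boxPoints(b[3]); e=[(q[k]+q[(k+1)%4])/2 for k in range(4)]
        a,c=(e[0],e[2]) if np.linalg.norm(e[0]-e[2])>np.linalg.norm(e[1]-e[3]) else (e[1],e[3])
        w=atz(i,[a,c],z); d=w[1]-w[0]; an=np.arctan2(d[1],d[0]); an=an%np.pi
        print("tab n",b[0],"px",b[1],"ctr",w.mean(0).round(1),"len",np.linalg.norm(d).round(1),"ang",an.round(3))
E
python3 - <<'E'
from tab import *
st(); i,im=shot("wrist","w8"); tab(im,i,(16,150,110),(30,255,255)); print("exp",proj(i,[578,147,152]))
cv2.imwrite("pics/w8.png",im[:,:,::-1])
plan([(578,147,200,1.71,25)])
E
```

```text
t 14.47 p [572.6 146.2 260.9] rpy [ 3.087 -0.005  1.717] F [0.6 0.5 0.8] gap 51.6 j [0.19 0.32 1.36 0.   1.4  0.04]
tab n 2593 px [39.3 75.2] ctr [362.8 229.1 150. ] len 68.4 ang 0.323
tab n 2096 px [304.3 350.4] ctr [649.1 -40.9 150. ] len 362.6 ang 0.097
exp [[258.1830167  192.45009817]]
call [0.0, 0.8, 20.3, 0.002, 0.0, 0.8, 20.3, 0.002, 0.0, 0.8, 20.3, 0.002]
```

```bash
python3 - <<'E'
from tab import *
im=cv2.imread("pics/w8.png")[:,:,::-1].copy(); i=camera_info("wrist")
for b in blob(im,(16,140,100),(30,255,255),box=(180,120,340,270),n=3): print(b)
im2=im.copy(); k=np.zeros_like(im); k[130:260,200:330]=im[130:260,200:330]
tab(k,i,(16,150,110),(30,255,255))
E
```

```text
(np.int32(362), array([256. , 190.3]), array([252, 170,  10,  41], dtype=int32), ((256.5, 190.0), (9.0, 40.0), 0.0))
tab n 359 px [256.  190.1] ctr [575.5 148.2 150. ] len 42.8 ang 1.714
```

```bash
python3 - <<'E'
from p import *
plan([(577,148,126,1.714,20)])
E
```

```text
call [0.1, -0.4, 19.3, 0.0, 0.1, -0.4, 19.3, 0.0, 0.1, -0.4, 19.3, 0.0, 0.1, -0.4, 19.3, 0.0, 0.1, -0.4, 19.3, 0.0, 0.1, -0.4, 19.3, 0.0, 0.1, -0.4, 19.3, 0.0]
```

Emit:
drive_tool --motion '[0.1,-0.4,19.3,0.0,0.1,-0.4,19.3,0.0,0.1,-0.4,19.3,0.0,0.1,-0.4,19.3,0.0,0.1,-0.4,19.3,0.0]'

```text
clock: 14.93
eef_pos: [576.8, 142.0, 163.6]
eef_rot: [3.082, -0.004, 1.709]
wrist_force: [0.9, -0.3, -0.4]
finger_gap: 51.7
```

```bash
python3 - <<'E'
from p import *
st(); plan([(577,148,126,1.714,20)])
E
```

```text
t 14.93 p [576.8 142.  163.6] rpy [ 3.082 -0.004  1.709] F [ 0.9 -0.3 -0.4] gap 51.7 j [0.18 0.4  1.49 0.   1.19 0.04]
call [2.9, -0.6, 18.8, -0.003, 2.9, -0.6, 18.8, -0.003]
```

Emit:
drive_tool --motion '[2.5,-0.5,19,0,2.5,-0.5,14,0,0.5,0,0,0]'

```text
clock: 15.18
eef_pos: [574.9, 143.0, 124.3]
eef_rot: [3.089, -0.004, 1.702]
wrist_force: [-0.1, -1.2, -0.8]
finger_gap: 51.9
```

```bash
python3 - <<'E'
from p import *
st(); plan([(577,148,126,1.714,20)])
E
```

```text
t 15.18 p [574.9 143.  124.3] rpy [ 3.089 -0.004  1.702] F [-0.1 -1.2 -0.8] gap 51.9 j [0.18 0.44 1.53 0.   1.12 0.05]
call [4.7, 2.8, -1.5, -0.012]
```

Emit:
drive_tool --motion '[3.5,1.5,-1.5,-0.01,0,0,0,0,0,0,0,0,0,0,0,0,0,0,0,0,0,0,0,0,0,0,0,0]' --jaw 1 --grip_force 30

```text
clock: 15.77
eef_pos: [577.4, 144.3, 130.4]
eef_rot: [3.084, -0.003, 1.71]
wrist_force: [-0.7, 0.0, 8.6]
finger_gap: 10.0
```

Emit:
drive_tool --motion '[0,0,-12,0,0,0,-25,0,0,0,-35,0,0,0,-35,0,0,0,-35,0,0,0,-10,0]'

```text
clock: 16.27
eef_pos: [566.2, 142.3, 288.9]
eef_rot: [3.091, -0.003, 1.71]
wrist_force: [-0.0, -0.7, 0.5]
finger_gap: 9.9
```

```bash
python3 - <<'E'
from p import *
st(); plan([(535,-257,275,1.442,38)])
E
```

```text
t 16.27 p [566.2 142.3 288.9] rpy [ 3.091e+00 -3.000e-03  1.710e+00] F [-0.  -0.7  0.5] gap 9.9 j [0.18 0.3  1.33 0.   1.46 0.04]
call [-35.6, -7.9, 0.8, 0.024, -35.7, -7.0, 0.8, 0.024, -35.9, -6.2, 0.9, 0.024, -36.0, -5.3, 0.9, 0.024, -36.2, -4.4, 0.9, 0.024, -36.2, -3.5, 1.0, 0.024, -36.3, -2.6, 1.0, 0.024, -36.4, -1.8, 1.1, 0.024]
call [-36.4, -0.9, 1.1, 0.024, -36.4, 0.0, 1.2, 0.024, -36.4, 0.9, 1.2, 0.024]
```

```bash
python3 - <<'E'
from p import *
plan([(563,115,312,None,38),(535,-257,312,1.442,38)])
E
```

```text
call [-26.5, -5.8, -23.5, 0.0, -36.5, -7.9, -0.5, 0.027, -36.7, -6.9, -0.5, 0.027, -36.8, -6.0, -0.4, 0.027, -37.0, -5.0, -0.4, 0.027, -37.1, -4.0, -0.3, 0.027, -37.2, -3.0, -0.3, 0.027, -37.3, -2.0, -0.2, 0.027]
call [-37.3, -1.0, -0.2, 0.027, -37.3, 0.0, -0.1, 0.027, -37.3, 1.0, -0.1, 0.027]
```

Emit:
drive_tool --motion '[-26.5,-5.8,-24,0.0,-36.5,-7.9,-1,0.027,-36.7,-6.9,-0.5,0.027,-36.8,-6.0,-0.4,0.027,-37.0,-5.0,-0.4,0.027,-37.1,-4.0,-0.3,0.027,-37.2,-3.0,-0.3,0.027,-37.3,-2.0,-0.2,0.027]'

```text
clock: 16.93
eef_pos: [540.5, -150.1, 325.5]
eef_rot: [3.08, -0.014, 1.525]
wrist_force: [1.2, -0.4, -0.7]
finger_gap: 9.8
```

Emit:
drive_tool --motion '[-37.3,-1.0,-0.2,0.027,-37.3,0.0,-0.1,0.027,-25,1.0,-0.1,0.027,0,0,0,0]'

```text
clock: 17.27
eef_pos: [529.7, -259.9, 327.3]
eef_rot: [3.081, -0.018, 1.434]
wrist_force: [1.5, -0.4, -0.7]
finger_gap: 9.7
```

```bash
python3 - <<'E'
from p import *
st(); i,im=shot("wrist","w9"); print("mid px",proj(i,[[535,-257,150],[545.5,-177,150],[540,-217,150]]), "held tab tip",)
o=np.hstack([cv2.resize(im[130:384,160:360,::-1],(400,508))]); cv2.imwrite("pics/w9.png",o)
plan([(535,-257,260,1.442,20)])
E
```

```text
t 17.27 p [ 529.7 -259.9  327.3] rpy [ 3.081 -0.018  1.434] F [ 1.5 -0.4 -0.7] gap 9.7 j [-0.54  0.3   1.24  0.04  1.55 -0.4 ]
mid px [[253.8898574  179.28246784]
 [253.12703545 113.38882073]
 [253.318451   147.20203987]] held tab tip
call [0.2, 0.2, 16.9, -0.002, 0.2, 0.2, 16.9, -0.002, 0.2, 0.2, 16.9, -0.002, 0.2, 0.2, 16.9, -0.002]
```

View pics/w9.png

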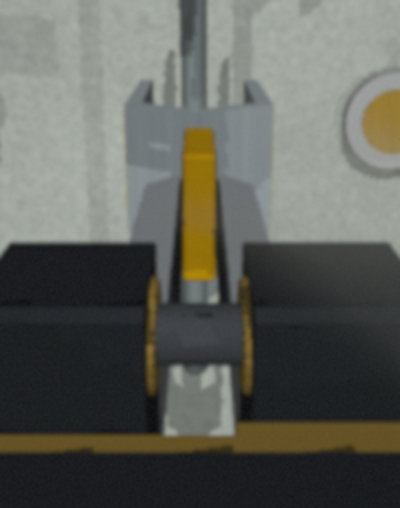

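Emit:
drive_tool --motion '[-0.5,-0.3,25,0,-0.5,-0.3,25,0,-0.5,0,25,0,-0.5,0,20,0,-0.5,0,15,0,0,0,0,0]'

```text
clock: 17.82
eef_pos: [537.3, -254.4, 218.6]
eef_rot: [3.075, -0.017, 1.442]
wrist_force: [0.1, -0.4, -1.6]
finger_gap: 9.7
```

```bash
python3 - <<'E'
from p import *
st(); i,im=shot("wrist","w10"); shot("scene","s10")
g=im[150:170].mean(0); 
# bar px: sample row profile above hanger
def bar(rows):
    h=cv2.cvtColor(im,cv2.COLOR_RGB2GRAY)[rows[0]:rows[1],225:300].mean(0); return h.round().astype(int).tolist()
print(bar((60,75))); print(proj(i,[[535,-257,150],[547.5,-165,150]]))
E
```

```text
t 17.82 p [ 537.3 -254.4  218.6] rpy [ 3.075 -0.017  1.442] F [ 0.1 -0.4 -1.6] gap 9.7 j [-0.52  0.36  1.42  0.04  1.31 -0.4 ]
[126, 121, 117, 115, 114, 112, 110, 110, 110, 110, 111, 112, 114, 114, 110, 100, 92, 95, 99, 100, 99, 99, 99, 100, 101, 101, 102, 102, 98, 89, 74, 68, 76, 95, 118, 133, 137, 137, 137, 136, 137, 138, 136, 134, 133, 133, 133, 135, 137, 136, 135, 135, 136, 135, 133, 133, 133, 132, 130, 129, 128, 129, 127, 119, 106, 98, 97, 98, 99, 104, 112, 127, 139, 144, 143]
[[251.16826698 206.9778315 ]
 [251.04799777  99.19411248]]
```

```bash
python3 - <<'E'
import cv2,numpy as np
a=cv2.imread("pics/w10.png");s=cv2.imread("pics/s10.png")
cv2.imwrite("pics/v10.png",np.hstack([cv2.resize(a[30:330,160:360],(400,600)),cv2.resize(s[10:220,110:250],(400,600))]))
E
```

```text
(no output)
```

View pics/v10.png

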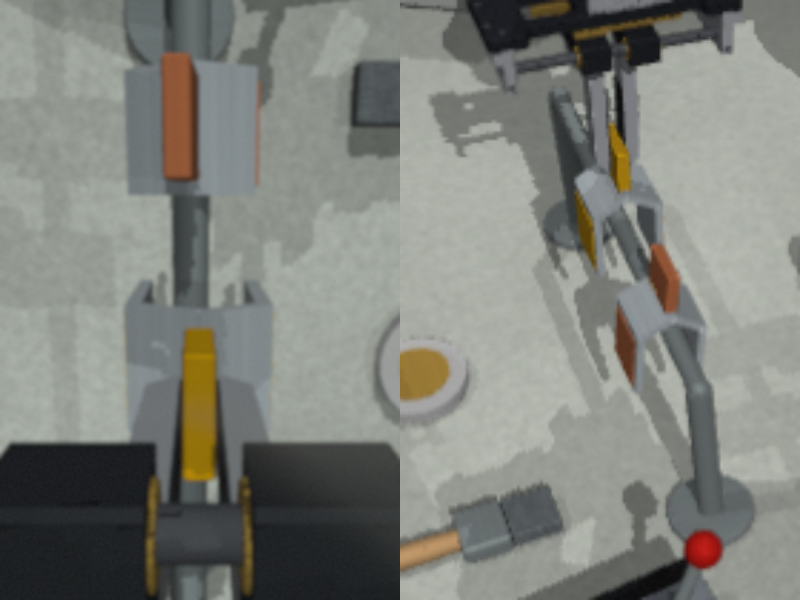

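Emit:
drive_tool --motion '[-0.5,-2,12,0,-0.5,-2,12,0,0,-0.5,6,0,0,0,3,0]'

```text
clock: 18.25
eef_pos: [537.3, -255.0, 190.9]
eef_rot: [3.064, -0.012, 1.443]
wrist_force: [0.5, -0.0, -1.1]
finger_gap: 9.9
```

```bash
python3 - <<'E'
from p import *
st()
E
```

```text
t 18.25 p [ 537.3 -255.   190.9] rpy [ 3.064 -0.012  1.443] F [ 0.5 -0.  -1.1] gap 9.9 j [-0.52  0.37  1.46  0.04  1.24 -0.41]
```

Emit:
drive_tool --motion '[0,-2,5,0,0,-2,4,0,0,-1,3,0]'

```text
clock: 18.5
eef_pos: [533.0, -254.3, 177.4]
eef_rot: [3.064, -0.012, 1.443]
wrist_force: [-0.0, -0.6, -1.6]
finger_gap: 9.7
```

Emit:
drive_tool --motion '[0,0.5,2,0,0,0,1.5,0,0,0,1,0]'

```text
clock: 18.75
eef_pos: [535.0, -255.0, 175.0]
eef_rot: [3.059, -0.011, 1.443]
wrist_force: [-0.9, 0.1, 1.3]
finger_gap: 9.9
```

Just touching. Release.

Emit:
drive_tool --motion '[0,0,0.5,0,0,0,0,0,0,0,0,0,0,0,0,0,0,0,0,0]' --jaw 0.45

```text
clock: 19.17
eef_pos: [535.2, -255.3, 174.8]
eef_rot: [3.058, -0.01, 1.443]
wrist_force: [0.3, -0.0, 0.4]
finger_gap: 39.3
```

Emit:
drive_tool --motion '[0,0,-5,0,0,0,-20,0,0,0,-35,0,0,0,-35,0]'

```text
clock: 19.5
eef_pos: [525.0, -253.9, 265.4]
eef_rot: [3.071, -0.016, 1.443]
wrist_force: [0.2, -1.0, -0.4]
finger_gap: 51.5
```

```bash
python3 - <<'E'
from tab import *
st(); i,im=shot("wrist","w11"); shot("scene","s11"); T,tt=shot("top","t11")
k=im.copy(); k[:, :180]=0;k[:,340:]=0; 
tab(k,i,(16,150,110),(30,255,255),197); tab(k,i,(5,100,90),(14,230,255),197)
print("w bar", 535.25+0.128*np.array([2,92]))
# white tab pose from top image unchanged?
a=cv2.imread("pics/t7.png").astype(int)[:,:,::-1]; d=np.abs(a-tt.astype(int)).max(2); print("turntable white diff",d[200:240,118:155].max())
plan([(450,230,290,2.9,37)])
E
```

```text
t 19.5 p [ 525.  -253.9  265.4] rpy [ 3.071 -0.016  1.443] F [ 0.2 -1.  -0.4] gap 51.5 j [-0.53  0.3   1.38  0.04  1.4  -0.41]
tab n 470 px [259.6 197.4] ctr [ 531.8 -248.9  197. ] len 42.7 ang 1.415
tab n 594 px [261.4  94.6] ctr [ 544.4 -162.   197. ] len 39.4 ang 1.444
w bar [535.506 547.026]
turntable white diff 144
call [33.7, -9.7, -1.9, -0.104, 34.5, -6.2, -1.6, -0.104, 35.0, -2.6, -1.4, -0.104, 35.0, 1.1, -1.1, -0.104, 34.8, 4.7, -0.8, -0.104, 34.1, 8.3, -0.5, -0.104, 33.0, 11.8, -0.3, -0.104, 31.6, 15.1, 0.0, -0.104]
call [29.9, 18.3, 0.2, -0.104, 27.9, 21.3, 0.4, -0.104, 25.5, 24.1, 0.6, -0.104, 22.9, 26.6, 0.7, -0.104, 20.0, 28.8, 0.9, -0.104, 16.9, 30.7, 1.0, -0.104]
```

```bash
python3 - <<'E'
from tab import *
T=camera_info("top")
for n in("t7","t11"):
    a=cv2.imread(f"pics/{n}.png")[:,:,::-1].copy(); k=np.zeros_like(a); k[135:255,108:232]=a[135:255,108:232]
    g=cv2.cvtColor(k,cv2.COLOR_RGB2GRAY); c=np.hypot(*np.meshgrid(np.arange(512)-170,np.arange(384)-194)); k[c>52]=0
    print(n); 
    for b in blob(k,(0,0,120),(180,45,255),n=4): print(b[0],b[1],b[2],np.round(b[3][1]),round(b[3][2]))
    tab(k,T,(0,0,185),(180,60,255),152)
E
```

```text
t7
276 [204.6 180.2] [193 172  25  16] [15. 24.] 90
238 [141.4 221. ] [135 210  13  24] [23. 12.] 90
109 [162.6 185.8] [155 179  17  15] [16. 14.] 0
102 [127.2 216.4] [122 209   9  19] [18.  8.] 90
tab n 66 px [127.  217.1] ctr [466.9 290.6 152. ] len 27.9 ang 0.107
t11
294 [160.3 233.4] [150 220  22  26] [25. 13.] 45
59 [170.2 219.2] [163 215  15  10] [15.  5.] 27
1 [169. 183.] [169 183   1   1] [0. 0.] 0
1 [167. 181.] [167 181   1   1] [0. 0.] 0
```

```bash
python3 - <<'E'
from tab import *
T,a=shot("top","t12"); b=cv2.imread("pics/t11.png")[:,:,::-1]
cr=lambda x:cv2.resize(x[125:265,100:240],(400,400),interpolation=cv2.INTER_CUBIC)
cv2.imwrite("pics/v12.png",np.hstack([cr(b),cr(a)])[:,:,::-1])
E
```

```text
(no output)
```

View pics/v12.png

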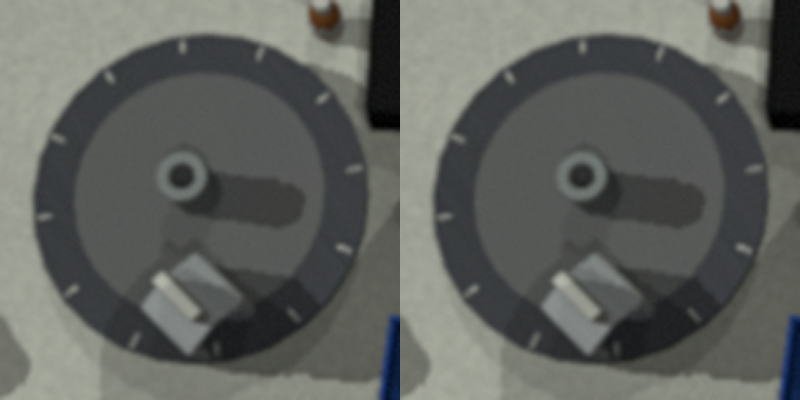

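```bash
python3 - <<'E'
from tab import *
T=camera_info("top")
q=atz(T,np.array([(158,276),(198,313)])/2.857+[100,125]-.3,153); d=q[1]-q[0]
print(q.mean(0).round(1),np.linalg.norm(d),np.arctan2(d[1],d[0])%np.pi)
x,y=q.mean(0)[:2]
a=np.arctan2(d[1],d[0])%np.pi; print("j6",np.arctan2(y,x)+np.pi/2-a, )
plan([(x,y-5,275,a,37)])
E
```

```text
[450.6 218.2 153. ] 38.201103477732374 0.8889134003956389
j6 1.132910773316104
call [34.9, -10.3, -1.0, 0.043, 34.5, -11.7, -1.1, 0.043, 33.9, -13.2, -1.3, 0.043, 33.3, -14.6, -1.4, 0.043, 32.7, -16.0, -1.5, 0.043, 32.0, -17.4, -1.6, 0.043, 31.2, -18.7, -1.7, 0.043, 30.4, -20.0, -1.8, 0.043]
call [29.5, -21.3, -1.9, 0.043, 28.5, -22.5, -2.0, 0.043, 27.6, -23.7, -2.1, 0.043, 26.5, -24.9, -2.2, 0.043, 25.4, -26.0, -2.3, 0.043]
```

Emit:
drive_tool --motion '[34.9,-10.3,-1.0,0.043,34.5,-11.7,-1.1,0.043,33.9,-13.2,-1.3,0.043,33.3,-14.6,-1.4,0.043,32.7,-16.0,-1.5,0.043,32.0,-17.4,-1.6,0.043,31.2,-18.7,-1.7,0.043,30.4,-20.0,-1.8,0.043]'

```text
clock: 20.37
eef_pos: [475.9, 40.1, 263.6]
eef_rot: [3.095, -0.035, 1.075]
wrist_force: [1.2, -0.3, -0.7]
finger_gap: 51.7
```

Emit:
drive_tool --motion '[29.5,-21.3,0,0.043,28.5,-22.5,0,0.043,27.6,-23.7,0,0.043,26.5,-24.9,0,0.043,15,-16,0,0.043,0,0,0,0]'

```text
clock: 20.87
eef_pos: [447.9, 218.7, 256.6]
eef_rot: [3.11, -0.035, 0.851]
wrist_force: [-0.0, -1.1, -0.8]
finger_gap: 51.6
```

```bash
python3 - <<'E'
from tab import *
st(); i,im=shot("wrist","w13"); print(proj(i,[[450.6,218.2,154]]))
k=np.zeros_like(im); k[130:290,180:340]=im[130:290,180:340]
tab(k,i,(0,0,190),(180,60,255),153)
cv2.imwrite("pics/v13.png",cv2.resize(im[100:300,150:370,::-1],None,fx=2.5,fy=2.5,interpolation=cv2.INTER_CUBIC))
plan([(450,218,200,0.87,37)])
E
```

```text
t 20.87 p [447.9 218.7 256.6] rpy [ 3.11  -0.035  0.851] F [-0.  -1.1 -0.8] gap 51.6 j [ 0.39  0.12  1.62 -0.01  1.36  1.11]
[[257.65254254 196.15989669]]
tab n 2166 px [254.8 253.3] ctr [409.4 168.6 153. ] len 76.9 ang 0.572
tab n 185 px [256.3 194.2] ctr [450.2 219.5 153. ] len 35.5 ang 0.848
call [-0.1, -0.4, 28.2, -0.009, -0.1, -0.4, 28.2, -0.009]
```

View pics/v13.png

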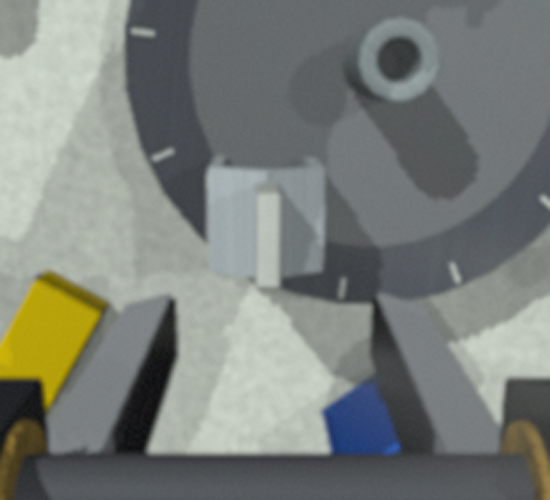

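Emit:
drive_tool --motion '[-0.1,-0.4,20,0,-0.1,-0.4,20,0,-0.1,-0.4,20,0,0,0,20,0,0,0,14,0]'

```text
clock: 21.33
eef_pos: [451.8, 214.8, 158.1]
eef_rot: [3.109, -0.034, 0.857]
wrist_force: [-0.3, -0.3, -0.4]
finger_gap: 51.8
```

```bash
python3 - <<'E'
from p import *
st(); plan([(450,219,126,0.85,18)])
E
```

```text
t 21.33 p [451.8 214.8 158.1] rpy [ 3.109 -0.034  0.857] F [-0.3 -0.3 -0.4] gap 51.8 j [ 0.38  0.21  1.75 -0.01  1.14  1.1 ]
call [0.5, -2.5, 16.0, 0.003, 0.4, -2.6, 16.0, 0.003]
```

Emit:
drive_tool --motion '[0.5,-2.5,16,0,0.5,-2.5,12,0,0,0,0,0]'

```text
clock: 21.58
eef_pos: [448.3, 214.5, 123.7]
eef_rot: [3.113, -0.026, 0.856]
wrist_force: [-1.1, -0.2, -1.1]
finger_gap: 51.1
```

```bash
python3 - <<'E'
from p import *
st(); plan([(450,219,125,0.85,18)])
E
```

```text
t 21.58 p [448.3 214.5 123.7] rpy [ 3.113 -0.026  0.856] F [-1.1 -0.2 -1.1] gap 51.1 j [ 0.38  0.25  1.79 -0.02  1.07  1.1 ]
call [4.5, -1.6, -1.3, 0.006]
```

Emit:
drive_tool --motion '[3.5,-1,0,0,0,0,0,0,0,0,0,0,0,0,0,0,0,0,0,0,0,0,0,0,0,0,0,0]' --jaw 1 --grip_force 30

```text
clock: 22.17
eef_pos: [451.3, 215.9, 126.0]
eef_rot: [3.112, -0.027, 0.856]
wrist_force: [-0.6, 0.1, 0.6]
finger_gap: 9.9
```

Emit:
drive_tool --motion '[0,0,-10,0,0,0,-25,0,0,0,-35,0,0,0,-35,0,0,0,-35,0,0,0,-30,0]'

```text
clock: 22.67
eef_pos: [441.1, 214.6, 300.0]
eef_rot: [3.117, -0.016, 0.856]
wrist_force: [-0.1, -1.4, -0.4]
finger_gap: 10.0
```

```bash
python3 - <<'E'
from p import *
st(); plan([(440,100,315,None,38),(525,-343,315,1.442,38)])
E
```

```text
t 22.67 p [441.1 214.6 300. ] rpy [ 3.117 -0.016  0.856] F [-0.1 -1.4 -0.4] gap 10.0 j [ 0.39  0.09  1.55 -0.01  1.47  1.1 ]
call [-21.8, 18.7, -3.7, 0.0, -21.8, 18.7, -3.7, 0.0, -21.8, 18.7, -3.7, 0.0, -21.8, 18.7, -3.7, 0.0, -23.2, 29.5, 0.3, -0.049, -24.7, 28.4, 0.3, -0.049, -26.0, 27.1, 0.2, -0.049, -27.3, 25.8, 0.2, -0.049]
call [-28.5, 24.5, 0.1, -0.049, -29.7, 23.1, 0.1, -0.049, -30.8, 21.6, 0.0, -0.049, -31.8, 20.1, 0.0, -0.049, -32.7, 18.5, -0.1, -0.049, -33.6, 16.9, -0.1, -0.049, -34.4, 15.2, -0.2, -0.049, -35.1, 13.5, -0.2, -0.049]
```

Emit:
drive_tool --motion '[-21.8,18.7,-3.7,0.0,-21.8,18.7,-3.7,0.0,-21.8,18.7,-3.7,0.0,-21.8,18.7,-3.7,0.0,-23.2,29.5,0.3,-0.049,-24.7,28.4,0.3,-0.049,-26.0,27.1,0.2,-0.049,-27.3,25.8,0.2,-0.049]'

```text
clock: 23.33
eef_pos: [467.4, -52.1, 331.6]
eef_rot: [3.1, -0.024, 1.071]
wrist_force: [1.0, 0.9, -1.9]
finger_gap: 9.6
```

```bash
python3 - <<'E'
from p import *
st(); plan([(525,-343,318,1.442,38)])
E
```

```text
t 23.33 p [467.4 -52.1 331.6] rpy [ 3.1   -0.024  1.071] F [ 1.   0.9 -1.9] gap 9.6 j [-0.19  0.02  1.56  0.01  1.52  0.31]
call [-28.5, 23.7, 2.0, -0.046, -29.6, 22.3, 1.9, -0.046, -30.6, 21.0, 1.8, -0.046, -31.5, 19.5, 1.8, -0.046, -32.4, 18.0, 1.7, -0.046, -33.2, 16.5, 1.6, -0.046, -33.9, 15.0, 1.5, -0.046, -34.6, 13.4, 1.4, -0.046]
```

Emit:
drive_tool --motion '[-28.5,23.7,1,-0.046,-29.6,22.3,1,-0.046,-30.6,21.0,1,-0.046,-31.5,19.5,1,-0.046,-32.4,18.0,1,-0.046,-33.2,16.5,1,-0.046,-33.9,15.0,1,-0.046,-26,10,1.4,-0.046]'

```text
clock: 24.0
eef_pos: [522.2, -349.5, 333.3]
eef_rot: [3.088, -0.005, 1.457]
wrist_force: [0.0, -0.9, -0.7]
finger_gap: 9.8
```

Emit:
drive_tool --motion '[0,0,0,0,0,0,0,0]'

```text
clock: 24.17
eef_pos: [521.4, -354.5, 332.1]
eef_rot: [3.091, -0.005, 1.455]
wrist_force: [-0.4, 0.6, -0.2]
finger_gap: 10.1
```

```bash
python3 - <<'E'
from p import *
st(); plan([(525.5,-341,235,1.442,25)])
E
```

```text
t 24.17 p [ 521.4 -354.5  332.1] rpy [ 3.091 -0.005  1.455] F [-0.4  0.6 -0.2] gap 10.1 j [-0.67  0.41  1.09  0.03  1.6  -0.55]
call [3.4, -0.6, 24.3, 0.003, 3.4, -0.6, 24.3, 0.003, 3.4, -0.6, 24.3, 0.003, 3.4, -0.6, 24.3, 0.003]
```

Emit:
drive_tool --motion '[2,-0.6,24,0,1,-0.6,24,0,1,-0.6,24,0,1,-0.5,18,0,0,0,10,0,0,0,0,0]'

```text
clock: 24.67
eef_pos: [525.0, -345.0, 233.6]
eef_rot: [3.086, -0.003, 1.455]
wrist_force: [0.8, 1.3, -1.0]
finger_gap: 9.7
```

```bash
python3 - <<'E'
from p import *
st(); i,im=shot("wrist","w14"); s=shot("scene","s14")[1]
print(proj(i,[[524.5,-341,150],[535.2,-255,150]]))
cv2.imwrite("pics/v14.png",np.hstack([cv2.resize(im[30:330,160:360,::-1],(400,600)),cv2.resize(s[10:220,110:250,::-1],(400,600))]))
plan([(524.5,-341,190,1.442,25)])
E
```

```text
t 24.67 p [ 525.  -345.   233.6] rpy [ 3.086e+00 -3.000e-03  1.455e+00] F [ 0.8  1.3 -1. ] gap 9.7 j [-0.65  0.43  1.28  0.03  1.38 -0.54]
[[252.57963958 194.70393296]
 [252.8385024   98.74133368]]
call [2.2, -2.1, 23.0, 0.006, 2.2, -2.2, 23.0, 0.006]
```

View pics/v14.png

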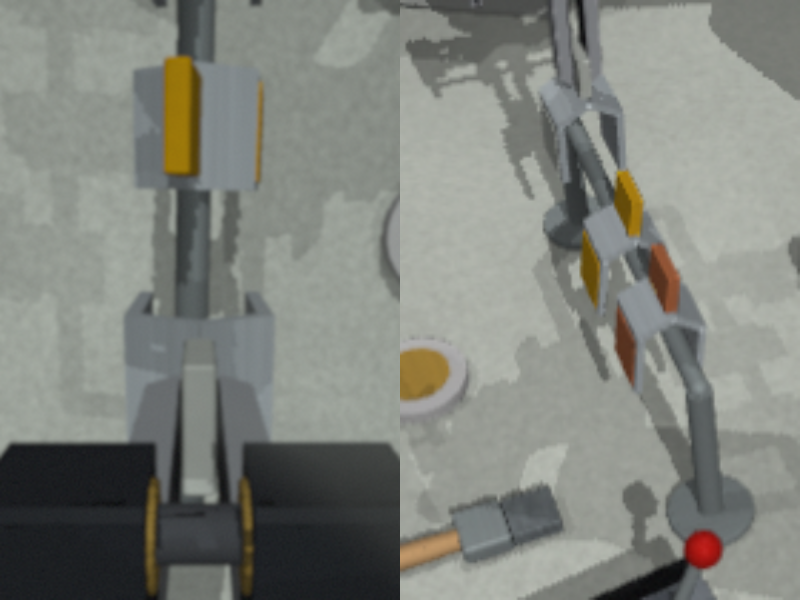

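Emit:
drive_tool --motion '[0,-1.5,18,0,0,-1.5,16,0,0,-1.5,10,0,0,-1,4,0]'

```text
clock: 25.1
eef_pos: [525.2, -346.3, 194.5]
eef_rot: [3.073, 0.005, 1.455]
wrist_force: [-0.6, 0.1, -1.7]
finger_gap: 9.5
```

```bash
python3 - <<'E'
from p import *
st(); plan([(523,-345,174,1.442,4)])
E
```

```text
t 25.1 p [ 525.2 -346.3  194.5] rpy [3.073 0.005 1.455] F [-0.6  0.1 -1.7] gap 9.5 j [-0.65  0.45  1.35  0.03  1.29 -0.55]
call [0.2, -0.6, 3.4, 0.002, 0.2, -0.6, 3.4, 0.002, 0.2, -0.6, 3.4, 0.002, 0.2, -0.6, 3.4, 0.002, 0.2, -0.6, 3.4, 0.002, 0.2, -0.6, 3.4, 0.002]
```

Emit:
drive_tool --motion '[0,-1,6,0,0,-1,5,0,0,-1,4,0,0,-0.5,3,0]'

```text
clock: 25.43
eef_pos: [523.5, -346.8, 178.1]
eef_rot: [3.07, 0.007, 1.455]
wrist_force: [0.5, -0.5, -1.6]
finger_gap: 9.5
```

Emit:
drive_tool --motion '[0,0,3,0,0,0,2,0,0,0,2,0]'

```text
clock: 25.68
eef_pos: [524.1, -347.1, 171.0]
eef_rot: [3.069, 0.007, 1.455]
wrist_force: [-0.3, -0.0, 2.2]
finger_gap: 10.1
```

Emit:
drive_tool --motion '[0,0,0.5,0,0,0,0,0,0,0,0,0,0,0,0,0,0,0,0,0]' --jaw 0.45

```text
clock: 26.1
eef_pos: [524.5, -347.3, 170.9]
eef_rot: [3.068, 0.008, 1.455]
wrist_force: [-0.3, 0.3, -0.8]
finger_gap: 39.3
```

Emit:
drive_tool --motion '[0,0,-5,0,0,0,-20,0,0,0,-35,0,0,0,-35,0]'

```text
clock: 26.43
eef_pos: [515.8, -344.3, 261.8]
eef_rot: [3.079, 0.001, 1.455]
wrist_force: [0.1, -0.7, 0.3]
finger_gap: 51.7
```

```bash
python3 - <<'E'
from tab import *
st(); i,im=shot("wrist","w15"); s=shot("scene","s15")[1]; T,t=shot("top","t15")
k=im.copy(); k[:, :180]=0;k[:,340:]=0; k[270:]=0
tab(k,i,(16,150,110),(30,255,255),197); tab(k,i,(5,100,90),(14,230,255),197); tab(k,i,(0,0,185),(180,40,255),197)
S=camera_info("scene"); bt=blob(t,(0,190,90),(5,255,255)); bs=blob(s,(0,190,90),(5,255,255))
for b in bt: print("t",b[0],b[1])
for b in bs: print("s",b[0],b[1])
E
```

```text
t 26.43 p [ 515.8 -344.3  261.8] rpy [3.079e+00 1.000e-03 1.455e+00] F [ 0.1 -0.7  0.3] gap 51.7 j [-0.66  0.39  1.27  0.03  1.43 -0.55]
tab n 582 px [258.8  91.1] ctr [ 530.8 -250.7  197. ] len 39.0 ang 1.455
t 170 [249.6 252.1]
t 80 [253.5 147.5]
s 126 [309.1 160.8]
s 121 [215.6 202. ]
s 63 [308.9 170.7]
```

```bash
python3 - <<'E'
from p import *
plan([(565,47,262,1.571,38)])
E
```

```text
call [35.9, 0.2, 0.0, -0.011, 35.9, 0.6, 0.1, -0.011, 35.9, 1.0, 0.1, -0.011, 35.9, 1.4, 0.1, -0.011, 35.9, 1.7, 0.1, -0.011, 35.8, 2.1, 0.2, -0.011, 35.8, 2.5, 0.2, -0.011, 35.8, 2.9, 0.2, -0.011]
call [35.8, 3.3, 0.2, -0.011, 35.7, 3.6, 0.3, -0.011, 35.7, 4.0, 0.3, -0.011]
```

Emit:
drive_tool --motion '[35.9,0.2,-1,-0.011,35.9,0.6,-1,-0.011,35.9,1.0,-1,-0.011,35.9,1.4,-1,-0.011,35.9,1.7,-1,-0.011,35.8,2.1,-1,-0.011,35.8,2.5,0.2,-0.011,35.8,2.9,0.2,-0.011]' --jaw 1 --grip_force 10

```text
clock: 27.25
eef_pos: [548.4, -53.6, 261.0]
eef_rot: [3.083, 0.008, 1.536]
wrist_force: [0.0, -0.9, -0.4]
finger_gap: 2.0
```

Emit:
drive_tool --motion '[35.8,3.3,0.2,-0.011,35.7,3.6,0.3,-0.011,20,4.0,0.3,-0.011,0,0,0,0,0,0,0,0]'

```text
clock: 27.67
eef_pos: [559.8, 48.8, 255.3]
eef_rot: [3.09, 0.009, 1.579]
wrist_force: [-0.6, -0.9, 0.3]
finger_gap: 0.5
```

```bash
python3 - <<'E'
from p import *
from m import *
st(); i,im=shot("wrist","w16")
for b in blob(im,(0,150,70),(6,255,255)): print(b[0],b[1],b[2],atz(i,b[1],145).round(1))
T=camera_info("top"); S=camera_info("scene")
for b in blob(im,(0,150,70),(6,255,255))[:2]: print(tri([(i,b[1]),(T,[253.5,147.5]),(S,[215.6,202])]).round(1))
plan([(570,47,128,1.571,25)])
E
```

```text
t 27.67 p [559.8  48.8 255.3] rpy [3.09  0.009 1.579] F [-0.6 -0.9  0.3] gap 0.5 j [ 0.03  0.26  1.45 -0.01  1.37  0.02]
882 [113.6 190.8] [ 95 175  39  33] [[418.1  49.3 145. ]]
392 [313.4 193.8] [303 183  22  23] [[623.5  45.3 145. ]]
[573.1  80.  272. ]
[623.6  46.2 145.7]
call [0.0, 0.6, 21.3, 0.001, 0.0, 0.6, 21.3, 0.001, 0.0, 0.6, 21.3, 0.001, 0.0, 0.6, 21.3, 0.001, 0.0, 0.6, 21.3, 0.001, 0.0, 0.6, 21.3, 0.001]
```

Emit:
drive_tool --motion '[0,0.3,21.3,0,0,0.3,21.3,0,0,0.3,21.3,0,0.3,0.3,21.3,0,0.3,0.3,21,0,0.3,0,15,0]'

```text
clock: 28.22
eef_pos: [568.4, 39.6, 132.0]
eef_rot: [3.085, 0.01, 1.569]
wrist_force: [-0.5, 0.2, 0.5]
finger_gap: 0.3
```

```bash
python3 - <<'E'
from p import *
st(); plan([(595,46,130,1.571,25),(640,46,133,1.571,8)])
E
```

```text
t 28.22 p [568.4  39.6 132. ] rpy [3.085 0.01  1.569] F [-0.5  0.2  0.5] gap 0.3 j [ 0.01  0.38  1.59 -0.01  1.11  0.02]
call [3.2, 13.2, 1.7, -0.001, 3.2, 13.2, 1.7, -0.001, 0.0, 7.5, -0.1, 0.0, 0.0, 7.5, -0.1, 0.0, 0.0, 7.5, -0.1, 0.0, 0.0, 7.5, -0.1, 0.0, 0.0, 7.5, -0.1, 0.0, 0.0, 7.5, -0.1, 0.0]
```

Emit:
drive_tool --motion '[3.2,13,0,0,3.2,13,0,0,0,8,0,0,0,8,0,0,0,8,0,0,0,8,0,0,0,8,0,0]'

```text
clock: 28.8
eef_pos: [632.8, 34.7, 129.4]
eef_rot: [3.096, 0.011, 1.556]
wrist_force: [-0.9, 0.3, 0.9]
finger_gap: 0.8
```

```bash
python3 - <<'E'
from p import *
from m import *
st(); i,im=shot("wrist","w17")
for b in blob(im,(0,150,70),(6,255,255)): print(b[0],b[1],b[2],atz(i,b[1],150).round(1))
plan([(650,46,132,1.571,8)])
E
```

```text
t 28.8 p [632.8  34.7 129.4] rpy [3.096 0.011 1.556] F [-0.9  0.3  0.9] gap 0.8 j [ 0.    0.53  1.39 -0.01  1.18  0.02]
1374 [303.2 225.8] [282 206  43  41] [[658.8  44.8 150. ]]
call [3.9, 5.4, -0.6, -0.005, 3.9, 5.4, -0.6, -0.005, 3.9, 5.4, -0.6, -0.005]
```

Emit:
drive_tool --motion '[4,6,-0.5,0,3,6,-0.5,0,3,6,0,0,2,4,0,0]'

```text
clock: 29.18
eef_pos: [656.6, 43.7, 131.1]
eef_rot: [3.097, 0.011, 1.552]
wrist_force: [-0.6, -0.6, 0.1]
finger_gap: 0.5
```

```bash
python3 - <<'E'
from p import *
from m import *
st(); i,im=shot("wrist","w18")
for b in blob(im,(0,150,70),(6,255,255)): print(b[0],b[1],b[2],atz(i,b[1],147).round(1))
E
```

```text
t 29.18 p [656.6  43.7 131.1] rpy [3.097 0.011 1.552] F [-0.6 -0.6  0.1] gap 0.5 j [ 0.02  0.58  1.3  -0.01  1.22  0.04]
1136 [301.2 233.3] [282 215  40  36] [[682.5  47.1 147. ]]
```

Near the end stop; push in small steps while watching the force.

Emit:
drive_tool --motion '[0,3,0,0,0,3,0,0]'

```text
clock: 29.4
eef_pos: [661.3, 44.4, 130.8]
eef_rot: [3.103, 0.012, 1.553]
wrist_force: [-34.9, -1.3, 14.4]
finger_gap: 0.1
```

Emit:
drive_tool --motion '[0,2,0,0,0,1,0,0]'

```text
clock: 29.57
eef_pos: [660.5, 44.4, 131.2]
eef_rot: [3.115, 0.012, 1.554]
wrist_force: [-10.9, -1.3, 5.5]
finger_gap: 0.7
```

Emit:
drive_tool --motion '[0,-10,0,0,0,-25,0,0,0,-25,-5,0,0,-10,-30,0,0,0,-35,0,0,0,-35,0,0,0,-20,0]'

```text
clock: 30.15
eef_pos: [582.0, 47.6, 254.0]
eef_rot: [3.124, 0.012, 1.555]
wrist_force: [0.3, 0.3, 1.3]
finger_gap: 0.5
```

Emit:
drive_tool --motion '[0,-35,-20,0,0,-35,0,0,0,-35,0,0,0,-35,0,0,0,-35,0,0,0,0,0,0]'

```text
clock: 30.65
eef_pos: [402.5, 51.1, 275.1]
eef_rot: [3.114, 0.011, 1.556]
wrist_force: [-0.4, -0.3, -0.1]
finger_gap: 0.3
```

```bash
python3 - <<'E'
from p import *
from m import *
st(); T,t=shot("top","t19"); S,s=shot("scene","s19")
for b in blob(t,(0,190,90),(5,255,255)): print("t",b[0],b[1])
for b in blob(s,(0,190,90),(5,255,255)): print("s",b[0],b[1])
cv2.imwrite("pics/v19.png",np.vstack([cv2.resize(t[70:300,100:512,::-1],(640,357)),cv2.resize(s[20:300,130:440,::-1],None,fx=.85,fy=.85)[:0].reshape(-1,640,3)]) if 0 else cv2.resize(s[10:384,90:440,::-1],(561,600),interpolation=cv2.INTER_CUBIC))
E
```

```text
t 30.65 p [402.5  51.1 275.1] rpy [3.114 0.011 1.556] F [-0.4 -0.3 -0.1] gap 0.3 j [ 0.04 -0.1   1.8  -0.01  1.42  0.06]
t 95 [254.8 119.4]
s 131 [185.2 216.5]
s 128 [309.1 160.8]
s 63 [308.9 170.7]
```

View pics/v19.png

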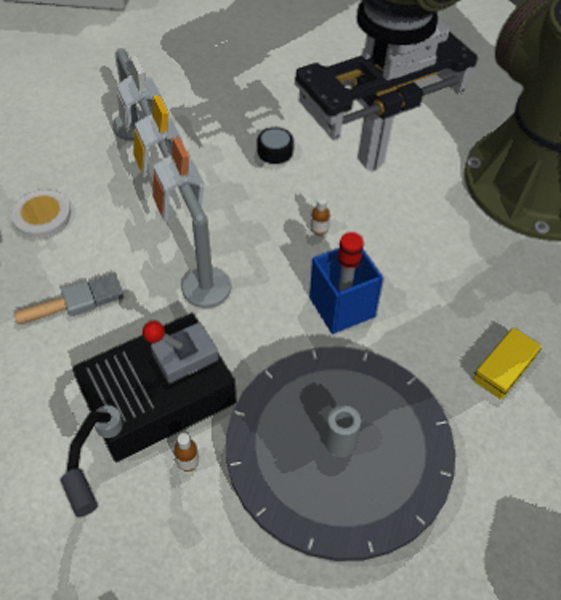

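```bash
python3 - <<'E'
from m import *
print(tri([(camera_info("top"),[254.8,119.4]),(camera_info("scene"),[185.2,216.5])]).round(1))
E
```

```text
[686.7  46.3 143.4]
```

```bash
python3 -c "
from cell import *
print(sign_off())"
```

```text
the job is handed in; nothing more can be done
None
```

The job is done and handed in at about 31 s on the clock. The arbor stands foot down in the blue pot. The three hangers that were present (copper, yellow, white) hang astride the rail, tab up. The lamp lever is pushed over to off.

- **Last view:** the turntable was empty, both vials were standing, and the gripper was clear of everything.
- **Lever:** it met a hard stop, and the knob then measured about 687 mm in x and 143 mm high, which fits full tilt. The knob's measured travel was 63 mm against 67 mm expected. I put the gap down to camera calibration or the lever not starting fully over; I did not check which.
- **Force:** the wrist force peaked at 35 N against the lever stop, close to the 40 N press limit.
- **Pot:** it had shifted by about a centimetre before I finished, with the arbor still upright in it.
- **Turntable:** it spun by about 45° around the yellow pick, so I measured the white hanger again before gripping it.
- **Hangers:** the copper and yellow ones sit slightly canted on the bar. My colour check did not pick out the white tab on the rail, so I confirmed that hanger by eye in the last picture.
- **Pictures:** I viewed 18, four past the budget of 14.

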